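# Load the spring scale to its mark and shut the draught guard

### The arm

A 6-joint arm with a two-finger parallel gripper is mounted at the origin on the work surface. World frame = base frame: x ahead of the robot, y to its left, z up, the work surface at z = 0. Lengths are in mm, angles in rad, forces in N, time in s.
With the tool pointing down it reaches from about 350 to 875 mm from the base axis. Payload 4.2 kg.
Tool frame: the origin (TCP) lies at the very end of the fingers, on their centre line; the grasp point (between the pads) lies 19 mm behind it; z points along the fingers, y is the line along which they close (so a half turn about z gives the same grasp; the last joint's range is limited). The gripper opens to 85 mm and grips with 20 to 120 N. Pads are 22 mm wide; open, the fingers measure 114 mm over their backs; the gripper's body (76 mm by 85 mm) begins 54 mm behind the grasp point. The pads swing forward as they close: fully open they stand 13 mm farther back than shut.
Start: joints at [-0.852, 0.385, 0.008, 0, -1.194, -0.259], TCP at [277.367, -560.06, 231.312] pointing down, gripper open.
Joint ranges: [-3.14, 3.14], [-1.21, 2.06], [-1.07, 1.41], [-3.16, 2.05], [-2.99, -0.16], [-3.1, 3.1]. Speed limits (rad/s): [2.79, 2.79, 3.14, 3.14, 3.14, 3.14].

### API

Orientations are given as a unit quaternion [x, y, z, w].
In Python, from bench import read_state, get_image, get_calibration, job_done gives the robot as it stands.
- The arm moves only by the shell command python3 -m creep 'ROWS'. ROWS is a JSON object of lists of equal length, an entry for each row: "translation": the shift along the world's x, y, z in cm, a list of three; "delta_rot": the turn, a rotation vector about the world's x, y, z in degrees, a list of three; "hand": the finger opening in cm, from 0 to 8.54. A call has 1 to 8 rows; each row is the pose to reach, as a shift and turn from the pose commanded when the call began; what a row does not reach only later rows make up. A row lasts 1/8 s, in which the tool goes at most 62.5 mm and 10.7 degrees, less where a joint would pass 70% of its speed; a pose out of reach is approached as far as the arm can. A call with a gripper value outside its range is refused whole. The fingers move at their own pace and stop on an object; the grip force is fixed at half the most. Time passes only in rows, so rows that repeat a pose let the fingers close. It gives the time, the measured TCP pose, the force, the opening and the grip force at its end, in the units of the state.
- read_state(): the state, without advancing time (a new reading comes with each control period).
- get_image(name): name is "scene" or "side" or "wrist"; returns (picture, depth): 384x512x3 uint8, red, green, blue; 384x512 float32, mm along the optical axis (not along the pixel's ray), 0 where there is no reading.
- get_calibration(name): a dict with "intrinsics" (3x3 intrinsics, pixels), "xyz" and "attitude" of the camera in the world. Camera axes: x right, y down, z forward; pixel columns grow to the right and rows downward; lengths in mm; the calibration is good to about 2 mm. A picture is of the moment at which its call begins: read the wrist's pose just before it. get_calibration takes no time and is no camera call; for the wrist camera it gives the pose at the moment of the call.
- job_done(): hands the job in; it is judged then, once.
The state is a dict: "clock": time; "joints": joint angles; "joint_vel": joint speeds; "joint_efforts": joint torques, N m; "position": TCP position; "ee_rot": TCP orientation; "contact_force": force on the tool from outside, world axes, zero at the start; "wrist_torque": the same for the moment, N m; "gripper_width": finger opening in mm; "grasp_force": force on a finger pad.
Only numpy, scipy, OpenCV 4.12 (cv2) and the standard library are available. Lean on these libraries where they do the work, as an engineer would, in place of code of your own. Each camera call takes 0.05 s, during which the arm holds its last target. There are 200 camera calls.

### The job

A sample jar stands on the pan of the spring scale: take steel weights out of the sloping carrier and stand them upright and gently on the pan beside the jar until the pointer rests between the two ticks of the gauge, leaving any weight that is not needed in the carrier. Then push the side door of the clear draught guard fully shut so that it seats on its catch. Leave the jar standing on the pan and do not disturb the beaker, dish and torch nearby.

Things in the scene. Friction and masses are not known exactly. Their poses are not given: they have to be found in the camera images.
- scale: Fixed spring scale: grey base 280 x 280 x 30 mm with a low guard of 4 mm clear panels, top edges at 130 mm, open at the top; the panels stand 125 mm from the centre. Origin: centre of the underside on the bench. Axes: x towards the gauge side (away from the robot), y to the side away from the door; the door side is -y.
- pan (a joint): Sinking of the square steel pan (190 x 190 mm, rim 4 mm high) on its spring, m: 0 = empty, when its top is 115 mm above the bench; grows as it sinks; stops at 0.075. A large weight sinks it about 16 mm, the small one about 8 mm (both within 5 percent), in proportion. The pointer is at the middle of the ticks at 0.050.
- pan_top (a point): Centre of the pan's upper face; moves with the pan; axes as the scale's.
- pointer (a point): The pan's dark pointer, level with the pan's top, 160 mm from the pan's centre on the scale's x side, reaching through a slot of the guard; moves with the pan.
- mark (a point): Point on the fixed white gauge strip midway between its two black ticks; the ticks' inner edges are 6 mm above and below it. The pointer's height must rest between them.
- door (a joint): Angle of the guard's side door, rad: 0 = shut on its stop, grows as it swings outwards (up to 1.4). A sprung ball catch must be passed between about 0.07 and 0.03, after which it holds the door at 0. The door otherwise stays where it is left.
- door_hinge (a point): On the door's vertical hinge line, at mid height of the door (81 mm above the bench), at the end of the scale's -y side that is far from the robot.
- door_edge (a point): On the door's free vertical edge, mid height. The door is a clear panel in a thin aluminium frame, 250 mm long, 34 to 128 mm above the bench, 10 mm thick; the line from hinge to edge is its mid plane. It is pushed on its outer face (away from the pan) near the free edge.
- carrier: White weight carrier, 240 mm wide (y). Three places (y = -72, 0, 72 mm) on a tray sloping 35 degrees lean the weights towards the robot (-x), undersides 45 mm above the bench; lip 9 mm. A 14 mm carrying bar along y, 178 mm up at x = -4 mm, blocks an upright gripper: lean the tool along the stems. Its posts (y = -125, 125 mm) stand behind the tray. Origin: on the bench under the tray's middle.
- large1: Large steel weight, about 0.44 kg: round foot 44 mm across and 24 mm high, then a plain round stem 22 mm across up to 76 mm. Origin: centre of the underside; z up along the stem. Starts leaning 35 degrees in the carrier.
- large2: A second large weight, the same as large1.
- small: Small steel weight, about 0.22 kg: round foot 44 mm across and 10 mm high, then a plain round stem 18 mm across up to 62 mm. Origin: centre of the underside; z up along the stem. Starts leaning 35 degrees in the carrier.
- jar: Closed amber sample jar, 66 mm across, 72 mm high, of unknown weight, standing on the +x +y quarter of the pan (about 45, 45 mm from its centre). Origin: centre of the underside, z up. Stays there.
- beaker: Bystander: glass beaker, 70 mm across, 60 mm high; origin at its underside.
- dish: Bystander: closed clear dish, 90 mm across, 16 mm high; origin at its underside.
- torch: Bystander: lying aluminium torch, 145 mm long along its x, 34 mm thick; origin at its underside.
There are look-alikes about, which are no part of the job. Leave any blue, brown or yellow look-alike of the small alone.

How it is judged:
By the outcome, as a careful person would: the job done as asked, in the order asked, and still so for the second after the job is handed in, with the robot touching nothing.
It also fails if it takes over 72 s, if anything falls off the work surface, if the arm or the gripper's body presses on something with over 40 N, if the wrist force passes 120 N, or if a joint passes its speed limit or range.

## Working session

There is one attempt and no reset: what is moved stays moved. The work goes in short steps, Python scripts to look and compute and a shell command to move; the robot and the scene stay as the last step left them, time stands still between calls to the robot, and variables do not carry over. Pictures are saved under pics/ and viewed, at most 13 in all, crops included, and the job is handed in when it is done.

```bash
mkdir -p pics; ls; python3 - <<'E'
from bench import *
import cv2,numpy as np
print(read_state())
for n in ["scene","side"]:
    p,d=get_image(n); c=get_calibration(n); print(n,c)
    cv2.imwrite(f"pics/{n}0.png",cv2.resize(p[:,:,::-1],(800,600),interpolation=cv2.INTER_CUBIC)); np.savez(f"pics/{n}0.npz",p=p,d=d)
E
```

```text
pics
{'clock': 0.0, 'joints': array([-8.52429657e-01,  3.85568842e-01,  6.59647764e-03, -5.19277433e-04,
       -1.19397849e+00, -2.58597685e-01]), 'joint_vel': array([-0.00023801, -0.00114479, -0.00067712, -0.00102128,  0.00133984,
       -0.00027274]), 'joint_efforts': array([ 3.86791298e-04, -3.92290413e+01,  1.88405907e+01,  4.18603331e+00,
       -4.51683954e-03,  1.78569888e-05]), 'position': array([ 277.09375474, -559.55600813,  230.1996657 ]), 'ee_rot': array([-2.27771639e-01,  9.73713953e-01,  1.06452198e-03, -2.92448944e-04]), 'contact_force': array([0.60014814, 0.43747368, 0.28804023]), 'wrist_torque': array([-0.00324202,  0.08913829, -0.00388602]), 'grasp_force': 0.0, 'gripper_width': 85.20674576499592}
scene {'intrinsics': array([[475.38111471,   0.        , 243.02799323],
       [  0.        , 475.38111471, 194.69003662],
       [  0.        ,   0.        ,   1.        ]]), 'xyz': array([1459.26771815,  302.96819308,  701.16463967]), 'attitude': array([ 0.55592025,  0.67727727, -0.37775934, -0.29924248])}
side {'intrinsics': array([[354.17261265,   0.        , 254.97701883],
       [  0.        , 354.17261265, 194.13976391],
       [  0.        ,   0.        ,   1.        ]]), 'xyz': array([157.5728142 , 560.3558793 , 812.34341816]), 'attitude': array([-0.28622805,  0.90097232, -0.30854613,  0.10545933])}
```

View pics/scene0.png

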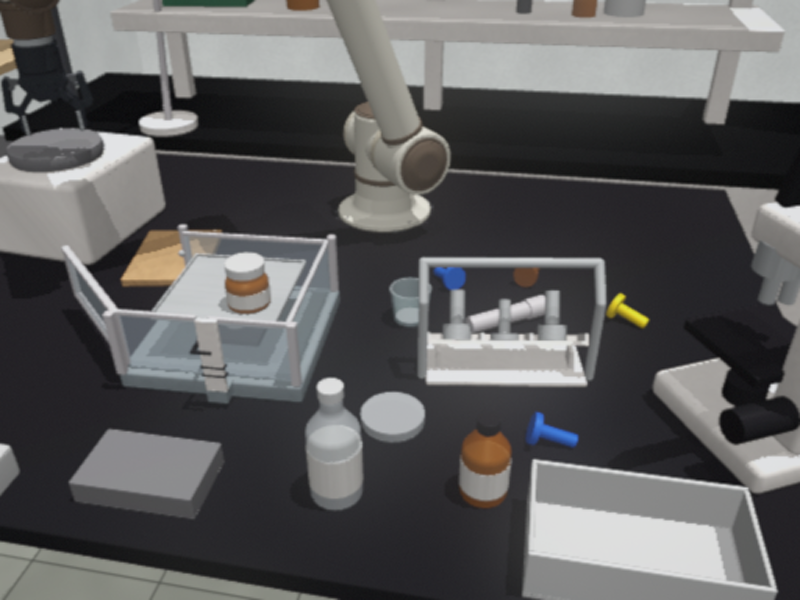

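View pics/side0.png

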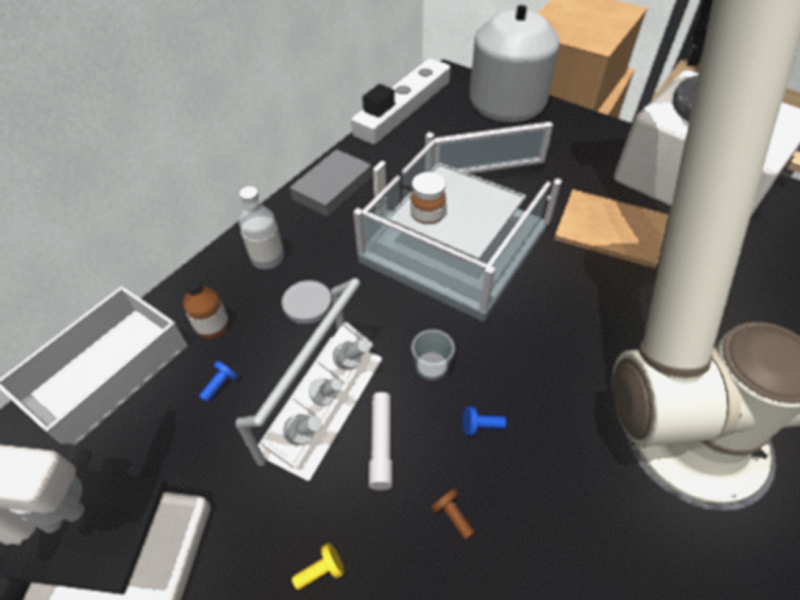

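The two views show the scale on the robot's right, with its door open at hinge (118,310) and edge (68,250) in scene, and the jar on the pan. The carrier is on the left, with the small weight in the middle place and the large ones outside. The blue, brown and yellow look-alikes lie around it.

```bash
cat > h.py <<'E'
import numpy as np,cv2
from scipy.spatial.transform import Rotation as R
from bench import *
class Cam:
    def __init__(s,c):
        s.K=c["intrinsics"];s.t=np.array(c["xyz"]);s.R=R.from_quat(c["attitude"]).as_matrix()
    def ray(s,u,v): 
        r=s.R@np.linalg.inv(s.K)@np.array([u,v,1.]); return r
    def proj(s,P):
        q=(np.atleast_2d(P)-s.t)@s.R; q=q@s.K.T; return q[:,:2]/q[:,2:]
    def cloud(s,d):
        v,u=np.mgrid[:d.shape[0],:d.shape[1]]
        r=np.stack([u,v,np.ones_like(u)],-1)@np.linalg.inv(s.K).T@s.R.T
        P=s.t+r*d[...,None]; P[d==0]=np.nan; return P
def tri(c1,p1,c2,p2):
    A=[];b=[]
    for c,p in((c1,p1),(c2,p2)):
        r=c.ray(*p);r/=np.linalg.norm(r);M=np.eye(3)-np.outer(r,r);A.append(M);b.append(M@c.t)
    x,res,_,_=np.linalg.lstsq(np.vstack(A),np.hstack(b),rcond=None)
    return x,np.sqrt(res.sum())
E
cat > a.py <<'E'
from h import *
S=Cam(get_calibration("scene"));D=Cam(get_calibration("side"))
s=np.load("pics/scene0.npz");d=np.load("pics/side0.npz")
Ps=S.cloud(s["d"]);Pd=D.cloud(d["d"])
np.set_printoptions(precision=1,suppress=True)
k=1/1.5625
pts={"hingepost":((118,308),(430,138)),"p++":((297,325),(360,212)),"p-+":((333,238),(488,270)),"p--":((184,228),(557,185)),
"doorTop":((67,250),(549,126)),"barL":((424,262),(355,285)),"barR":((601,263),(245,424)),"jartop":((246,262),(429,184))}
for n,(a,b) in pts.items():
    a=np.array(a)*k;b=np.array(b)*k
    x,r=tri(S,a,D,b); print(n,x,"res %.1f"%r,"ds",Ps[int(a[1]),int(a[0])],"dd",Pd[int(b[1]),int(b[0])])
# clouds by height
P=np.vstack([Ps.reshape(-1,3),Pd.reshape(-1,3)])
for n,(px,cl) in {"pan":((280,280),Ps),"pan2":((470,230),Pd),"lw_a":((363,347),Pd),"sm":((334,384),Pd),"lw_b":((318,425),Pd),"st_a":((457,293),Ps),"st_s":((505,303),Ps),"st_b":((552,295),Ps),"beaker":((433,335),Pd),"torch":((381,420),Pd),"torch2":((380,480),Pd),"dish":((306,300),Pd),"gauge":((205,345),Ps),"bench":((340,480),Pd)}.items():
    i,j=int(px[1]*k),int(px[0]*k); print(n,np.nanmedian(cl[i-1:i+2,j-1:j+2].reshape(-1,3),0))
# crops
a=s["p"][145:265,20:240,::-1]; b=s["p"][155:255,255:400,::-1]
cv2.imwrite("pics/c1.png",np.vstack([cv2.resize(s["p"][195:262,65:165,::-1],(800,536),interpolation=cv2.INTER_CUBIC)]))
E
python3 a.py
```

```text
hingepost [ 667.  -248.6  136.5] res 1.3 ds [ 654.5 -259.1  128.6] dd [ 671.9 -254.5  131.3]
p++ [650.8   7.1 131.9] res 5.7 ds [615.   -2.9 103.8] dd [653.5   1.6 133.4]
p-+ [394.2  -6.4 132.6] res 1.2 ds [396.8  -5.3 134.3] dd [396.3  -9.3 132.8]
p-- [ 396.3 -271.6  127.8] res 1.2 ds [ 403.8 -269.8  135.1] dd [ 397.4 -268.8  129.7]
doorTop [ 494.1 -439.3  122. ] res 1.2 ds [ 508.2 -430.6  129.5] dd [ 494.4 -435.6  127.3]
barL [527.6 168.  176.2] res 0.9 ds [534.2 167.6 181.9] dd [524.5 172.5 183.4]
barR [496.5 421.5 181.3] res 7.9 ds [497.3 414.3 183.5] dd [511.6 422.6 158. ]
jartop [566.5 -90.6 172.6] res 0.3 ds [571.2 -89.2 176.9] dd [569.6 -92.7 172.6]
pan [497.9 -67.3 105. ]
pan2 [482.7 -99.2 101.6]
lw_a [481.9 216.5 106.8]
sm [483.1 287.4  97.9]
lw_b [455.8 354.  103.2]
st_a [493.4 213.  110.6]
st_s [488.  286.4  98.2]
st_b [471.4 354.7 110.1]
beaker [427.1 101.7  49.8]
torch [414.4 269.1  29.9]
torch2 [355.9 346.7  32.9]
dish [675.2 151.   14.9]
gauge [ 694.3 -110.   112.4]
bench [414.5 371.9  -1.6]
```

View pics/c1.png

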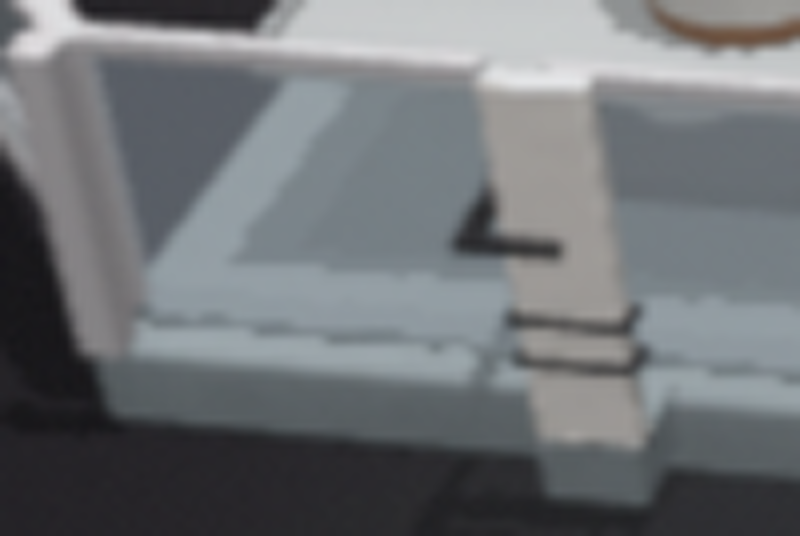

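The gauge crop shows the pointer at about (510,247) and the ticks at (575,325) and (580,362). The pointer is roughly 35 mm above the middle, so two or three weights are needed. Next I fit the poses of the scale and carrier.

```bash
cat > b.py <<'E'
exec(open("a.py").read().split("k=1/")[0])
P=np.vstack([Ps.reshape(-1,3),Pd.reshape(-1,3)]);src=np.r_[np.zeros(len(Ps.reshape(-1,3))),np.ones(len(Pd.reshape(-1,3)))]
ok=np.isfinite(P).all(1);P=P[ok];src=src[ok]
def box(P,x0,x1,y0,y1,z0,z1): return (P[:,0]>x0)&(P[:,0]<x1)&(P[:,1]>y0)&(P[:,1]<y1)&(P[:,2]>z0)&(P[:,2]<z1)
for c in (0,1):
    Q=P[src==c]
    b=Q[box(Q,470,560,140,450,165,200)]
    b2=b[(b[:,1]>185)&(b[:,1]<395)]
    if len(b2)>5:
        f=np.polyfit(b2[:,1],b2[:,0],1);print("bar",c,len(b),"yaw",np.degrees(-np.arctan(f[0])),"x at y=290",np.polyval(f,290),"y ext",b[:,1].min(),b[:,1].max(),"z",np.median(b2[:,2]))
    q=Q[box(Q,435,640,-230,-30,92,112)]
    print("pan",c,len(q),np.median(q,0),np.percentile(q[:,2],[10,50,90]))
    r=cv2.minAreaRect(q[:,:2].astype(np.float32));print(r)
    g=Q[box(Q,380,690,-290,30,124,140)]
    r=cv2.minAreaRect(g[:,:2].astype(np.float32));print("guard",len(g),r,np.median(g[:,2]))
    t=Q[box(Q,400,540,180,400,70,125)]
    for y0,y1 in((190,240),(262,312),(330,380)):
        u=t[(t[:,1]>y0)&(t[:,1]<y1)]
        hi=u[u[:,2]>np.percentile(u[:,2],97)-8]
        print("  stem",c,y0,len(u),"hi",hi.mean(0),"zmax",np.percentile(u[:,2],97))
E
python3 b.py
```

```text
bar 0 800 yaw 9.673789637323909 x at y=290 514.9424206450719 y ext 162.93379221797377 422.90963163125923 z 182.6593159592735
pan 0 2112 [ 543.7 -158.8  104.3] [102.6 104.3 106.6]
((531.9512939453125, -133.7632293701172), (194.1393280029297, 191.97061157226562), 2.578787088394165)
guard 1273 ((540.5232543945312, -142.470458984375), (300.2251281738281, 299.16351318359375), 1.8464199304580688) 130.10922138562228
  stem 0 190 251 hi [493.  215.1 108.9] zmax 112.20916779965825
  stem 0 262 110 hi [488.8 286.9  95.4] zmax 99.1840192872443
  stem 0 330 268 hi [470.3 356.  107.8] zmax 111.11579347003841
bar 1 770 yaw 9.512453912207356 x at y=290 508.3660290574242 y ext 162.786659318072 422.02130188989725 z 182.55555566071018
pan 1 2433 [ 511.1 -130.1  101.8] [100.  101.8 104.4]
((537.4735717773438, -132.9527587890625), (201.94384765625, 194.2355499267578), 2.4559946060180664)
guard 846 ((541.3399047851562, -140.68800354003906), (299.3728332519531, 298.541015625), 1.6620521545410156) 128.6478269427675
  stem 1 190 180 hi [485.9 214.9 106.7] zmax 110.3315968464299
  stem 1 262 88 hi [481.4 286.8  94.6] zmax 98.61129055931059
  stem 1 330 205 hi [461.9 356.8 107. ] zmax 110.80446750742249
```

```bash
cat > g.py <<'E'
from h import *
np.set_printoptions(precision=2,suppress=True)
CO=np.array([515.5,293.,0]);CR=R.from_euler('z',9.6,degrees=True)
SO=np.array([530.,-133.5,0]);SR=R.from_euler('z',2.5,degrees=True)
UP=np.array([-np.sin(np.radians(35)),0,np.cos(np.radians(35))])
def stem(y,s): return CO+CR.apply(np.array([0,y,45])+s*UP)
def lean(): # tool orientation: z along -UP, y along carrier +y
    z=-UP; y=np.array([0,1,0]); return CR*R.from_matrix(np.stack([np.cross(y,z),y,z],1))
def down(yaw): # tool y at world yaw (deg), pointing down
    z=np.array([0,0,-1.]);y=np.array([np.cos(np.radians(yaw)),np.sin(np.radians(yaw)),0])
    return R.from_matrix(np.stack([np.cross(y,z),y,z],1))
def go(p,r,s=None):
    s=s or read_state(); r0=R.from_quat(s["ee_rot"])
    print("shift cm",(np.array(p)-s["position"])/10,"rotdeg",np.degrees((r*r0.inv()).as_rotvec()))
E
python3 - <<'E'
from g import *
c=get_calibration("wrist");s=read_state();print(R.from_quat(s["ee_rot"]).inv().apply(c["xyz"]-s["position"]),(R.from_quat(s["ee_rot"]).inv()*R.from_quat(c["attitude"])).as_rotvec(degrees=True))
for y in(-72,0,72): print(stem(y,0),stem(y,76))
print(stem(0,160)); go(stem(0,160),lean())
E
```

```text
[  72.45   -0.3  -141.94] [-13.07 -13.1   89.32]
[527.51 222.01  45.  ] [484.53 214.74 107.26]
[515.5 293.   45. ] [472.52 285.73 107.26]
[503.49 363.99  45.  ] [460.51 356.72 107.26]
[425.01 277.7  176.06]
shift cm [14.79 83.73 -5.43] rotdeg [ 10.73 -33.45 -16.24]
```

```bash
python3 -m creep '{"translation":[[1,5,3],[2,11,6],[3,17,8],[5,23,9],[6,29,9],[7,35,9],[8,41,9],[10,47,9]],"delta_rot":[[0,0,0],[0,0,0],[0,0,-4],[0,0,-8],[0,0,-12],[0,0,-16],[0,0,-16],[0,0,-16]],"hand":[8.5,8.5,8.5,8.5,8,7,6,6]}'; python3 -c "
from g import *
go(stem(0,160),lean());print(read_state()['clock'],read_state()['joints'])"
```

```text
clock: 1.1
position: [375.6, -91.7, 321.5]
ee_rot: [-0.09, 0.996, 0.0, 0.0]
contact_force: [1.4, 0.2, 0.3]
gripper_width: 60.2
grasp_force: 0.0
shift cm [  4.94  36.94 -14.54] rotdeg [  6.04 -34.42  -0.72]
1.1 [ 0.19 -0.1  -0.35 -0.   -1.32 -1.58]
```

```bash
python3 -m creep '{"translation":[[0,6,0],[1,12,-1],[2,18,-3],[3,24,-6],[4,30,-9],[5,36,-12],[5,37,-14.5],[5,37,-14.5]],"delta_rot":[[0,-6,0],[1,-12,0],[2,-18,0],[4,-25,0],[5,-32,-0.7],[6,-34.4,-0.7],[6,-34.4,-0.7],[6,-34.4,-0.7]],"hand":[6,6,6,6,6,6,6,6]}'; python3 - <<'E'
from g import *
s=read_state();c=get_calibration("wrist");p,d=get_image("wrist");np.savez("pics/w1.npz",p=p,d=d,K=c["intrinsics"],t=c["xyz"],q=c["attitude"])
cv2.imwrite("pics/w1.png",cv2.resize(p[:,:,::-1],(800,600)))
print(s["joints"]);W=Cam(c);k=1.5625
for y,n in((-72,'a'),(0,'s'),(72,'b')):
    h=62 if n=='s' else 76
    print(n,W.proj([stem(y,0),stem(y,h)])*k)
E
```

```text
clock: 2.1
position: [442.7, 256.8, 226.2]
ee_rot: [-0.094, 0.96, 0.025, 0.263]
contact_force: [0.2, -0.4, 0.7]
gripper_width: 59.9
grasp_force: 0.0
[ 0.92 -0.01 -0.89  0.92 -0.44 -3.1 ]
a [[331.23 223.85]
 [312.54 232.54]]
s [[435.86 226.32]
 [444.36 233.57]]
b [[539.68 228.77]
 [579.77 238.76]]
```

View pics/w1.png

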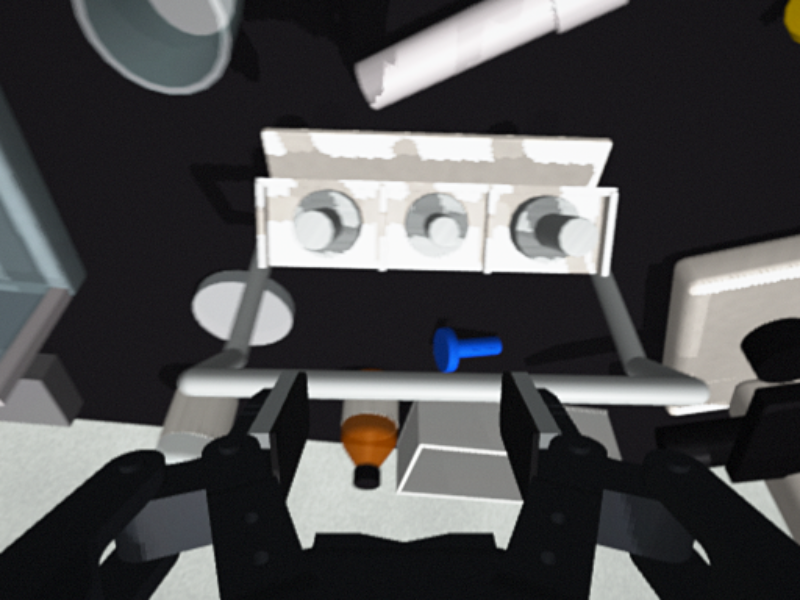

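The wrist view shows the three stem tops at about (314,230), (441,231) and (577,235), within 1–2 mm of my model's projection. Joint 6 is at its limit, so I'll turn the tool 90° about the stem.

```bash
cat >> g.py <<'E'
def lean90(): return R.from_rotvec(CR.apply(UP)*np.pi/2)*lean()
E
python3 - <<'E'
from g import *
go(stem(-72,120),lean90()); go(stem(-72,41),lean90())
E
```

```text
shift cm [ 1.59 -4.91 -8.28] rotdeg [-47.12 -12.12  74.02]
shift cm [  6.06  -4.15 -14.75] rotdeg [-47.12 -12.12  74.02]
```

```bash
python3 -m creep '{"translation":[[0,0,0],[0,-1,0],[0,-2,0],[0,-3,0],[0,-4,-1],[1,-5,-2],[1.6,-4.9,-3],[1.6,-4.9,-4]],"delta_rot":[[-5.3,-1.3,8.2],[-10.6,-2.6,16.4],[-15.9,-4,24.6],[-21,-5.4,33],[-26.5,-6.7,41],[-31.8,-8,49],[-37,-9.4,57],[-42,-10.7,65]],"hand":[6,5,4.5,4.5,4.5,4.5,4.5,4.5]}'; python3 - <<'E'
from g import *
go(stem(-72,120),lean90()); go(stem(-72,41),lean90());print(read_state()["joints"])
E
```

```text
clock: 3.15
position: [457.5, 208.9, 190.8]
ee_rot: [-0.666, 0.684, -0.176, 0.239]
contact_force: [-3.6, 7.3, -3.3]
gripper_width: 44.9
grasp_force: 0.0
shift cm [ 0.21  0.17 -4.75] rotdeg [-5.2  -1.24  9.5 ]
shift cm [  4.68   0.92 -11.22] rotdeg [-5.2  -1.24  9.5 ]
[ 0.4  -0.   -1.05  1.95 -0.16 -2.33]
```

```bash
cat > k.py <<'E'
from g import *
from scipy.optimize import least_squares
def fk(q,a):
    r0,h,L1,L2,e,Lt,d=a
    # arm-plane frame: X out, Y left, Z up; joints 2,3 pitch; j4 roll about forearm; j5 pitch; j6 about tool
    phi=q[1]-q[2]
    Rf=R.from_euler('z',q[0])*R.from_euler('y',phi)          # x along forearm
    Rt=Rf*R.from_rotvec([S4*q[3],0,0])*R.from_rotvec([0,-q[4],0])*R.from_rotvec([S6*q[5],0,0]) # x = tool z
    p=R.from_euler('z',q[0]).apply([r0+L1*np.sin(q[1]),d,h+L1*np.cos(q[1])])+Rf.apply([L2,0,e])+Rt.apply([Lt,0,0])
    # tool z = Rt x ; tool y at j=0 -> -z of Rt? tool y yaw=j1+j6+pi with tool down
    M=Rt.as_matrix(); z=M[:,0]; y=-M[:,2]*YS; x=np.cross(y,z)
    return p,R.from_matrix(np.stack([x,y,z],1))
S4,S6,YS=1,-1,1
E
cat > kf.py <<'E'
import k; from k import *
import json
s=read_state()
data=[([-.8524,.3856,.0066,0,-1.194,-.2586],[277.1,-559.6,230.2],[-.2278,.9737,.001,0],1),([.19,-.1,-.35,0,-1.32,-1.58],[375.6,-91.7,321.5],[-.09,.996,0,0],.3),
([.92,-.01,-.89,.92,-.44,-3.10],[442.7,256.8,226.2],[-.094,.96,.025,.263],.3),(list(s["joints"]),list(s["position"]),list(s["ee_rot"]),1)]
for k.S4 in(1,-1):
  for k.S6 in(1,-1):
    for k.YS in (1,-1):
      print(k.S4,k.S6,k.YS,[round(np.degrees((fk(q,[0]*7)[1]*R.from_quat(o).inv()).magnitude()),1) for q,p,o,w in data])
def res(a,full=False): 
    r=[w*(fk(q,a)[0]-p) for q,p,o,w in data]; return np.concatenate(r+[[.02*(a[0]),.02*a[4],.02*(a[6]+160),.02*(a[5]-250)]])
for k.S4 in (1,-1):
    f=least_squares(res,[0,300,450,450,0,250,-160.]);print(k.S4,f.x,f.fun)
E
python3 kf.py
```

```text
1 1 1 [np.float64(29.6), np.float64(178.9), np.float64(110.1), np.float64(46.7)]
1 1 -1 [np.float64(150.4), np.float64(1.1), np.float64(83.4), np.float64(136.8)]
1 -1 1 [np.float64(0.1), np.float64(0.1), np.float64(105.8), np.float64(136.8)]
1 -1 -1 [np.float64(180.0), np.float64(180.0), np.float64(87.6), np.float64(46.7)]
-1 1 1 [np.float64(29.6), np.float64(178.9), np.float64(5.1), np.float64(92.6)]
-1 1 -1 [np.float64(150.4), np.float64(1.1), np.float64(174.9), np.float64(87.4)]
-1 -1 1 [np.float64(0.1), np.float64(0.1), np.float64(0.4), np.float64(0.0)]
-1 -1 -1 [np.float64(180.0), np.float64(180.0), np.float64(179.7), np.float64(180.0)]
1 [  13.09  489.88  582.71  422.48  -53.09  593.24 -129.7 ] [ 22.66  19.66   0.74  -1.75   9.22  -0.3  -66.32  45.6   -7.29  23.07
 -52.08   1.54   0.26  -1.06   0.61   6.86]
-1 [  638.9  -1189.55   424.37  -365.83   392.49  -535.28  -124.96] [ 27.04  21.84   8.72  -5.8    9.89 -24.82 -55.05  53.02   0.57  20.73
 -57.21  -1.45  12.78   7.85   0.7  -15.71]
```

```bash
cat > k.py <<'E'
from g import *
from scipy.optimize import least_squares
def fk(q,a):
    r0,h,L1,L2,e,Lt,d,dw,ew=a
    Rz=R.from_euler('z',q[0]);Rf=Rz*R.from_euler('y',q[1]-q[2])
    R5=Rf*R.from_rotvec([-q[3],0,0])*R.from_rotvec([0,-q[4],0]);Rt=R5*R.from_rotvec([-q[5],0,0])
    p=Rz.apply([r0+L1*np.sin(q[1]),d,h+L1*np.cos(q[1])])+Rf.apply([L2,0,e])+R5.apply([Lt,dw,ew])
    M=Rt.as_matrix(); z=M[:,0]; y=-M[:,2]
    return p,R.from_matrix(np.stack([np.cross(y,z),y,z],1))
E
cat > kf.py <<'E'
from k import *
s=read_state()
data=[([-.8524,.3856,.0066,0,-1.194,-.2586],[277.1,-559.6,230.2],1),([.19,-.1,-.35,0,-1.32,-1.58],[375.6,-91.7,321.5],.3),
([.92,-.01,-.89,.92,-.44,-3.10],[442.7,256.8,226.2],.3),(list(s["joints"]),list(s["position"]),1)]
def res(a): 
    r=[w*(fk(q,a)[0]-p) for q,p,w in data]; return np.concatenate(r+[.01*(a-x0)])
for d,dw in((-160,0),(0,-160),(-80,-80)):
  for h in (250,400):
    x0=np.array([0,h,400,400,0,250,d,dw,0.]);f=least_squares(res,x0);print(f.cost,f.x,f.fun[:12])
E
python3 kf.py
```

```text
4.729016772182807 [   1.08  155.5   565.81  419.95    1.33  295.29   -0.1  -159.69   -0.23] [-0.09 -0.03  0.13  0.02  0.37 -0.28  0.24  0.1  -0.38 -0.06 -0.02  0.08]
7.227345272721731 [  -0.68  161.39  565.4   421.93    0.03  298.88   -0.04 -159.71    0.3 ] [-0.08  0.02  0.12  0.14  0.41 -0.23  0.47  0.02 -0.36 -0.09 -0.01  0.08]
2.1710664920022653 [   0.99  155.58  565.88  420.66    0.95  294.83    0.18 -159.97   -0.69] [-0.09 -0.03  0.12  0.03  0.37 -0.26  0.21  0.03 -0.41 -0.05  0.01  0.09]
4.66818011880054 [  -0.77  161.47  565.46  422.64   -0.35  298.41    0.24 -159.99   -0.16] [-0.08  0.02  0.11  0.15  0.41 -0.21  0.44 -0.05 -0.39 -0.09  0.02  0.09]
2.8111488165679392 [   1.04  155.54  565.84  420.3     1.14  295.06    0.04 -159.83   -0.46] [-0.09 -0.03  0.12  0.03  0.37 -0.27  0.23  0.07 -0.4  -0.05 -0.    0.08]
5.308869880251296 [  -0.72  161.43  565.43  422.29   -0.16  298.64    0.1  -159.85    0.07] [-0.08  0.02  0.11  0.15  0.41 -0.22  0.46 -0.02 -0.38 -0.09  0.01  0.09]
```

The kinematic model now fits to under 0.5 mm (wrist offset 160 mm). I use it to pick reachable grasps.

```bash
cat >> k.py <<'E'
A=[0.5,157,565.7,421,.7,296.5,.1,-159.8,-.3]
LO=np.array([-3.14,-1.21,-1.07,-3.16,-2.99,-3.1])+.03;HI=np.array([3.14,2.06,1.41,2.05,-.16,3.1])-.03
def ik(p,r,q0=None,n=25):
    rng=np.random.default_rng(0);sol=[]
    def f(q):
        P,O=fk(q,A);return np.r_[(P-p)/100,(O*r.inv()).as_rotvec()]
    for i in range(n):
        x=q0 if (q0 is not None and i==0) else np.r_[rng.uniform(-1.2,1.2),rng.uniform(-.8,1.2),rng.uniform(-1,1),rng.uniform(LO[3:],HI[3:])]
        s=least_squares(f,np.clip(x,LO+1e-3,HI-1e-3),bounds=(LO,HI))
        if s.cost<1e-5 and not any(np.abs(s.x-t).max()<.05 for t in sol): sol.append(s.x)
    return sol
def leana(alpha,roll): # tool leaning alpha deg (along carrier x), rolled about tool axis; roll 0: y along carrier y
    u=np.array([-np.sin(np.radians(alpha)),0,np.cos(np.radians(alpha))]);z=-u;y=np.array([0,1.,0])
    M=R.from_matrix(np.stack([np.cross(y,z),y,z],1))
    return CR*R.from_rotvec(u*np.radians(roll))*M
E
python3 - <<'E'
from k import *
print("now",read_state()["joints"])
for y,h in((-72,41),(0,26),(72,41)):
  for al in (35,25):
    for roll in (0,45,90,180,-90):
      for s in (h,h+70):
        S=ik(stem(y,s),leana(al,roll),n=10)
        print(y,al,roll,s,*S)
E
```

```text
now [ 0.4  -0.   -1.05  1.95 -0.16 -2.33]
-72 35 0 41
-72 35 0 111
-72 35 45 41
-72 35 45 111
-72 35 90 41
-72 35 90 111
-72 35 180 41
-72 35 180 111
-72 35 -90 41
-72 35 -90 111
-72 25 0 41
-72 25 0 111
-72 25 45 41
-72 25 45 111 [ 0.61  0.12 -1.01  1.32 -0.19 -2.51]
-72 25 90 41
-72 25 90 111 [ 0.61  0.12 -1.01  1.32 -0.19 -1.72]
-72 25 180 41
-72 25 180 111 [ 0.61  0.12 -1.01  1.32 -0.19 -0.15]
-72 25 -90 41
-72 25 -90 111 [ 0.61  0.12 -1.01  1.32 -0.19  1.42]
0 35 0 26
0 35 0 96
0 35 45 26
0 35 45 96
0 35 90 26
0 35 90 96
0 35 180 26
0 35 180 96
0 35 -90 26
0 35 -90 96
0 25 0 26
0 25 0 96
0 25 45 26
0 25 45 96 [ 0.74  0.2  -0.95  1.37 -0.24 -2.67]
0 25 90 26
0 25 90 96 [ 0.74  0.2  -0.95  1.37 -0.24 -1.89]
0 25 180 26
0 25 180 96 [ 0.74  0.2  -0.95  1.37 -0.24 -0.32]
0 25 -90 26
0 25 -90 96 [ 0.74  0.2  -0.95  1.37 -0.24  1.25]
72 35 0 41
72 35 0 111
72 35 45 41
72 35 45 111
72 35 90 41
72 35 90 111 [ 0.72  0.21 -0.96  1.98 -0.34 -2.47]
72 35 180 41
72 35 180 111 [ 0.72  0.21 -0.96  1.98 -0.34 -0.9 ]
72 35 -90 41
72 35 -90 111 [ 0.72  0.21 -0.96  1.98 -0.34  0.67]
72 25 0 41
72 25 0 111
72 25 45 41 [ 0.73  0.35 -0.86  1.68 -0.23 -2.98]
72 25 45 111 [ 0.99  0.23 -0.84  1.04 -0.37 -2.57]
72 25 90 41 [ 0.73  0.35 -0.86  1.68 -0.23 -2.2 ]
72 25 90 111 [ 0.99  0.23 -0.84  1.04 -0.37 -1.78]
72 25 180 41 [ 0.73  0.35 -0.86  1.68 -0.23 -0.63]
72 25 180 111 [ 0.99  0.23 -0.84  1.04 -0.37 -0.21]
72 25 -90 41 [ 0.73  0.35 -0.86  1.68 -0.23  0.95]
72 25 -90 111 [ 0.99  0.23 -0.84  1.04 -0.37  1.36]
```

```bash
cat >> k.py <<'E'
U35=CR.apply(UP)
def tdir(al,be): # direction the tool leans back (up vector), lean al deg toward carrier azimuth 180+be
    return CR.apply(R.from_euler('z',be,degrees=True).apply([-np.sin(np.radians(al)),0,np.cos(np.radians(al))]))
def orient(up,sgn,stemax=None):
    st=U35 if stemax is None else stemax
    y=np.cross(st,up); n=np.linalg.norm(y); y=CR.apply([0,1,0]) if n<.02 else y/n
    if y@CR.apply([0,1,0])<0: y=-y
    y=y*sgn; z=-up; return R.from_matrix(np.stack([np.cross(y,z),y,z],1))
def gp(y,s,up): return stem(y,s)-19*up   # TCP for grasp point at stem height s
E
cat > se.py <<'E'
from k import *
cur=read_state()["joints"]
for y,h in((-72,60),(0,46),(72,60)):
  out=[]
  for al in (20,24,28,32):
    for be in (-60,-40,-20,0,20,40):
      pa=np.degrees(np.arctan(np.tan(np.radians(al))*np.cos(np.radians(be))))
      g=np.array([0,0,45])+h*UP; rx=-4-g[0]; rz=178-g[2]
      dist=rx*np.cos(np.radians(pa))+rz*np.sin(np.radians(pa))
      if dist<56: continue
      up=tdir(al,be)
      for sg in(1,-1):
        S=[ik(gp(y,h,up),orient(up,sg),q0=np.array([.7,.3,-.8,0.8,-.4,-1.5 if sg>0 else 0]),n=3)]
        if S[0]:
          q=S[0][0];S2=ik(gp(y,h+60,up),orient(up,sg),q0=q,n=1)
          if S2: 
            m=min(np.minimum(q-LO,HI-q).min(),np.minimum(S2[0]-LO,HI-S2[0]).min()); out.append((round(m,3),al,be,sg,round(dist),q.round(2),S2[0].round(2)))
  out.sort(key=lambda o:-o[0])
  print(y);[print("  ",*o) for o in out[:7]]
E
python3 se.py
```

```text
-72
   0.143 28 -40 1 60 [ 0.75  0.35 -0.9   1.24 -0.5  -2.45] [ 0.88  0.23 -0.88  0.96 -0.6  -2.27]
   0.143 28 -40 -1 60 [ 0.75  0.35 -0.9   1.24 -0.5   0.69] [ 0.88  0.23 -0.88  0.96 -0.6   0.87]
   0.11 32 -40 1 64 [ 0.73  0.35 -0.93  1.4  -0.54 -2.42] [ 0.87  0.24 -0.93  1.12 -0.62 -2.23]
   0.11 32 -40 -1 64 [ 0.73  0.35 -0.93  1.4  -0.54  0.72] [ 0.87  0.24 -0.93  1.12 -0.62  0.91]
   0.083 24 -20 1 60 [ 0.55  0.3  -0.96  1.58 -0.28 -2.95] [ 0.78  0.18 -0.94  1.05 -0.39 -2.61]
   0.083 24 -20 -1 60 [ 0.55  0.3  -0.96  1.58 -0.28  0.19] [ 0.78  0.18 -0.94  1.05 -0.39  0.53]
   0.083 28 40 1 60 [ 0.63  0.3  -0.54 -0.42 -0.27 -2.51] [ 0.69  0.16 -0.62 -0.27 -0.31 -2.73]
0
   0.248 28 -40 1 57 [ 0.9   0.42 -0.79  1.08 -0.55 -2.44] [ 1.    0.32 -0.78  0.88 -0.65 -2.3 ]
   0.248 28 -40 -1 57 [ 0.9   0.42 -0.79  1.08 -0.55  0.71] [ 1.    0.32 -0.78  0.88 -0.65  0.84]
   0.214 32 -40 1 61 [ 0.89  0.43 -0.83  1.23 -0.59 -2.39] [ 1.    0.32 -0.82  1.01 -0.68 -2.25]
   0.214 32 -40 -1 61 [ 0.89  0.43 -0.83  1.23 -0.59  0.75] [ 1.    0.32 -0.82  1.01 -0.68  0.89]
   0.147 24 -20 -1 57 [ 0
[... 251 characters left out ...]
27 -0.44 -2.66]
72
   0.378 28 -40 1 60 [ 1.06  0.46 -0.66  0.88 -0.66 -2.36] [ 1.14  0.36 -0.65  0.74 -0.76 -2.28]
   0.378 28 -40 -1 60 [ 1.06  0.46 -0.66  0.88 -0.66  0.78] [ 1.14  0.36 -0.65  0.74 -0.76  0.87]
   0.343 32 -40 1 64 [ 1.06  0.47 -0.7   0.99 -0.69 -2.3 ] [ 1.15  0.37 -0.69  0.84 -0.78 -2.2 ]
   0.343 32 -40 -1 64 [ 1.06  0.47 -0.7   0.99 -0.69  0.84] [ 1.15  0.37 -0.69  0.84 -0.78  0.94]
   0.249 24 -20 1 60 [ 0.96  0.4  -0.76  1.06 -0.44 -2.81] [ 1.08  0.3  -0.74  0.82 -0.56 -2.65]
   0.249 24 -20 -1 60 [ 0.96  0.4  -0.76  1.06 -0.44  0.34] [ 1.08  0.3  -0.74  0.82 -0.56  0.49]
   0.221 28 -20 1 65 [ 0.92  0.39 -0.82  1.31 -0.45 -2.77] [ 1.06  0.29 -0.8   1.02 -0.55 -2.59]
```

```bash
cat >> k.py <<'E'
UPT=tdir(28,-30)
GO=orient(UPT,1)
E
python3 - <<'E'
from k import *
print("delta",np.degrees(np.arccos(UPT@U35)), "y axis",CR.inv().apply(GO.apply([0,1,0])))
for y,h in((72,60),(0,46),(-72,60)):
    for s in (h,h+70): print(y,s,gp(y,s,UPT),*ik(gp(y,s,UPT),GO,q0=np.array([.9,.4,-.8,1,-.5,-2.5]),n=1))
go(gp(72,130,UPT),GO);go(gp(72,60,UPT),GO)
E
```

```text
delta 16.967633713563522 y axis [-0.66  0.59 -0.46]
72 60 [477.92 355.14  77.37] [ 1.01  0.43 -0.75  1.07 -0.55 -2.52]
72 130 [438.33 348.45 134.71] [ 1.12  0.31 -0.72  0.84 -0.68 -2.37]
0 46 [497.85 285.49  65.9 ] [ 0.81  0.39 -0.87  1.35 -0.46 -2.63]
0 116 [458.26 278.79 123.25] [ 0.97  0.26 -0.85  1.01 -0.57 -2.41]
-72 60 [501.94 213.16  77.37] [ 0.62  0.32 -0.95  1.55 -0.4  -2.65]
-72 130 [462.35 206.46 134.71] [ 0.83  0.18 -0.94  1.09 -0.51 -2.36]
shift cm [-1.92 13.96 -5.61] rotdeg [  1.42   6.52 -29.27]
shift cm [  2.04  14.63 -11.34] rotdeg [  1.42   6.52 -29.27]
```

```bash
cat > se.py <<'E'
from k import *
for y,h in((-72,62),(0,48),(72,62)):
  out=[]
  for al in (20,22,24,26,28,30,33,35):
    for be in (-40,-30,-20,-12,-6,0,6,12,20,30):
      up=tdir(al,be);O=orient(up,1);uc=CR.inv().apply(up)
      n=np.array([uc[2],0,-uc[0]]);n/=np.linalg.norm(n)
      yc,xc=CR.inv().apply(O.apply([0,1,0])),CR.inv().apply(O.apply([1,0,0]))
      g=np.array([0,0,45])+h*UP; dist=n@(np.array([-4,0,178])-g)
      cl=dist-7-abs(yc@n)*42.5-abs(xc@n)*40
      if cl<6: continue
      S=ik(gp(y,h,up),O,q0=np.array([.7,.3,-.8,0.8,-.4,-2.5]),n=2)
      S+=[]
      if S:
          q=S[0];S2=ik(gp(y,h+50,up),O,q0=q,n=1)
          if S2: 
            m=min(np.minimum(q-LO,HI-q).min(),np.minimum(S2[0]-LO,HI-S2[0]).min()); out.append((round(m,3),al,be,round(cl),q.round(2),S2[0].round(2)))
  out.sort(key=lambda o:-(min(o[0],.12)*100+o[3]))
  print(y);[print("  ",*o) for o in out[:9]]
E
python3 se.py
```

```text
-72
   0.086 35 -40 7 [ 0.72  0.36 -0.95  1.49 -0.58 -2.38] [ 0.84  0.26 -0.95  1.26 -0.63 -2.23]
   0.022 35 -30 12 [ 0.57  0.33 -0.99  1.85 -0.5  -2.5 ] [ 0.71  0.22 -1.02  1.56 -0.52 -2.32]
   0.037 33 -30 7 [ 0.58  0.32 -0.99  1.78 -0.46 -2.55] [ 0.72  0.22 -1.    1.47 -0.5  -2.36]
0
   0.114 35 -30 11 [ 0.77  0.4  -0.91  1.63 -0.55 -2.47] [ 0.89  0.3  -0.93  1.38 -0.59 -2.32]
   0.03 35 -20 16 [ 0.62  0.38 -0.95  1.99 -0.47 -2.59] [ 0.75  0.27 -0.98  1.72 -0.48 -2.42]
   0.072 33 -20 9 [ 0.63  0.37 -0.94  1.92 -0.43 -2.71] [ 0.77  0.27 -0.97  1.63 -0.46 -2.52]
72
   0.101 35 -12 20 [ 0.75  0.38 -0.9   1.92 -0.45 -2.56] [ 0.88  0.28 -0.93  1.64 -0.48 -2.39]
   0.158 35 -20 17 [ 0.87  0.4  -0.87  1.63 -0.52 -2.46] [ 0.99  0.31 -0.88  1.38 -0.57 -2.31]
   0.232 35 -30 12 [ 0.99  0.43 -0.81  1.32 -0.62 -2.35] [ 1.09  0.35 -0.8   1.13 -0.68 -2.23]
   0.176 33 -20 10 [ 0.88  0.39 -0.86  1.55 -0.5  -2.57] [ 1.01  0.31 -0.86  1.3  -0.55 -2.41]
   0.128 33 -12 9 [ 0.77  0.37 -0.89  1.84 -0.42 -2.78] [ 0.91  0.28 -0.91  1.53 -0.46 -2.59]
   0.247 33 -30 7 [ 0.99  0.43 -0.79  1.25 -0.59 -2.4 ] [ 1.09  0.34 -0.79  1.07 -0.67 -2.28]
   0.322 35 -40 7 [ 1.07  0.47 -0.72  1.06 -0.72 -2.25] [ 1.14  0.39 -0.71  0.93 -0.79 -2.16]
```

```bash
sed -i 's/for al in (.*):/for al in (32,36,40,45,50,55):/; s/for be in (.*):/for be in (-60,-45,-30,-15,15,25,35,45,60):/; s/n=2)/n=4)/' se.py; python3 se.py
```

```text
-72
   0.279 45 45 23 [ 0.27  0.33 -0.44 -1.28 -0.49  1.15] [ 0.33  0.2  -0.48 -1.15 -0.47  0.95]
   0.188 55 -60 23 [ 0.96  0.55 -0.83  1.18 -1.02  1.01] [ 1.03  0.46 -0.85  1.08 -1.07  1.08]
   0.616 55 60 23 [ 0.08  0.44 -0.38 -1.39 -0.86  1.39] [ 0.09  0.32 -0.42 -1.33 -0.86  1.28]
   0.369 50 45 22 [ 0.16  0.35 -0.46 -1.47 -0.58  1.3 ] [ 0.21  0.22 -0.49 -1.35 -0.56  1.11]
   0.242 55 15 22 [-0.02  0.39 -0.8  -2.49 -0.63  1.69] [ 0.02  0.22 -0.76 -2.33 -0.46  1.45]
   0.475 55 45 21 [ 0.06  0.39 -0.49 -1.62 -0.69  1.42] [ 0.1   0.26 -0.52 -1.52 -0.67  1.26]
   0.209 50 35 19 [ 0.16  0.33 -0.51 -1.64 -0.46  1.3 ] [ 0.25  0.19 -0.53 -1.46 -0.4   1.03]
   0.262 55 25 19 [ 0.01  0.37 -0.66 -2.12 -0.57  1.58] [ 0.08  0.21 -0.64 -1.94 -0.45  1.3 ]
   0.35 55 35 19 [ 0.04  0.37 -0.56 -1.83 -0.6   1.48] [ 0.11  0.23 -0.58 -1.69 -0.54  1.26]
0
   0.183 55 15 26 [ 0.15  0.46 -0.85 -2.79 -0.71  1.86] [ 0.16  0.31 -0.86 -2.73 -0.58  1.77]
   0.376 55 45 24 [ 0.19  0.43 -0.48 -1.78 -0.62  1.5 ] [ 0.24  0.3  -0.51 -1.67 -0.57  1.32]
   0.564 55 60 24 [ 0.21  0.46 -0.38 -1.49 -0.77  1.4 ] [ 0.
[... 744 characters left out ...]
49] [ 0.42  0.28 -0.49 -1.75 -0.44  1.28]
   0.098 50 45 22 [ 0.46  0.37 -0.41 -1.64 -0.37  1.24] [ 0.58  0.25 -0.44 -1.43 -0.29  0.94]
   0.263 55 25 19 [ 0.28  0.43 -0.74 -2.66 -0.59  1.92] [ 0.31  0.29 -0.73 -2.58 -0.45  1.8 ]
   0.186 55 35 19 [ 0.3   0.41 -0.58 -2.24 -0.5   1.71] [ 0.38  0.27 -0.57 -2.08 -0.38  1.46]
   0.086 55 15 22 [ 0.35  0.45 -0.87 -3.04 -0.71  1.94] [ 0.36  0.31 -0.9  -3.04 -0.6   1.93]
   0.108 50 15 18 [ 0.35  0.41 -0.82 -3.02 -0.53  2.02] [ 0.37  0.28 -0.84 -3.02 -0.42  2.  ]
   0.488 50 -60 16 [ 1.17  0.63 -0.54  0.87 -1.1  -2.02] [ 1.22  0.55 -0.55  0.8  -1.16 -1.98]
   0.355 50 60 16 [ 0.45  0.41 -0.35 -1.4  -0.57 -1.95] [ 0.5   0.29 -0.39 -1.3  -0.54 -2.1 ]
```

```bash
python3 - <<'E'
from k import *
up=tdir(35,-20);O=orient(up,1)
print(CR.inv().apply(O.apply([0,1,0])))
for s in(122,62): print(gp(72,s,up),ik(gp(72,s,up),O,q0=np.array([.9,.4,-.8,1.4,-.5,-2.4]),n=1));go(gp(72,s,up),O)
E
```

```text
[-0.81  0.14 -0.57]
[445.22 350.35 129.37] [array([ 1.02,  0.29, -0.88,  1.33, -0.58, -2.28])]
shift cm [-1.23 14.15 -6.14] rotdeg [-10.   -0.2  -3.7]
[479.15 356.09  80.22] [array([ 0.87,  0.4 , -0.87,  1.63, -0.52, -2.46])]
shift cm [  2.17  14.72 -11.06] rotdeg [-10.   -0.2  -3.7]
```

```bash
python3 -m creep '{"translation":[[-1,4,0],[-1.2,9,0],[-1.2,14,-2],[-1.2,14.2,-5],[-1.2,14.2,-6.1],[-1.2,14.2,-6.1],[-1.2,14.2,-6.1]],"delta_rot":[[-3,0,-1],[-6,0,-2],[-10,0,-3.7],[-10,-0.2,-3.7],[-10,-0.2,-3.7],[-10,-0.2,-3.7],[-10,-0.2,-3.7]],"hand":[4.5,4.5,4.5,4.5,4.5,4.5,4.5]}'; python3 - <<'E'
from k import *
up=tdir(35,-20);O=orient(up,1)
for s in(122,62): go(gp(72,s,up),O)
c=get_calibration("wrist");p,d=get_image("wrist");cv2.imwrite("pics/w2.png",p[:,:,::-1]);W=Cam(c);print(W.proj([stem(72,0),stem(72,76),stem(0,62)]),read_state()["joints"])
E
```

```text
clock: 4.03
position: [446.1, 351.1, 131.0]
ee_rot: [-0.659, 0.689, -0.243, 0.177]
contact_force: [-0.2, 0.4, 0.2]
gripper_width: 45.1
grasp_force: 0.0
shift cm [-0.09 -0.07 -0.16] rotdeg [-0.27  0.06  0.29]
shift cm [ 3.31  0.5  -5.07] rotdeg [-0.27  0.06  0.29]
[[260.82 219.21]
 [261.67 242.22]
 [244.06 122.88]] [ 1.02  0.29 -0.88  1.33 -0.58 -2.28]
```

View pics/w2.png

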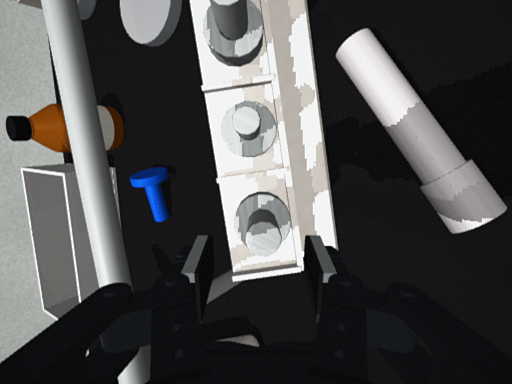

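Foot (263,221) and stem top (263,238) agree with the model to about 1 mm, so I descend along the stem and grip.

```bash
python3 -m creep '{"translation":[[0.9,0.1,-1.4],[1.8,0.3,-2.7],[2.7,0.4,-4.1],[3.3,0.5,-5.1],[3.3,0.5,-5.1],[3.3,0.5,-5.1]],"delta_rot":[[0,0,0],[0,0,0],[0,0,0],[0,0,0],[0,0,0],[0,0,0]],"hand":[4.5,4.5,4.5,4.5,4.5,4.5]}' && python3 -m creep '{"translation":[[0,0,0],[0,0,0],[0,0,0],[0,0,0],[0,0,0]],"delta_rot":[[0,0,0],[0,0,0],[0,0,0],[0,0,0],[0,0,0]],"hand":[1.5,1.5,1.5,1.5,1.5]}'
```

```text
clock: 4.82
position: [479.1, 356.4, 80.3]
ee_rot: [-0.659, 0.689, -0.243, 0.177]
contact_force: [-0.1, 0.9, 0.1]
gripper_width: 44.8
grasp_force: 0.0
clock: 5.45
position: [478.4, 356.8, 80.1]
ee_rot: [-0.66, 0.689, -0.243, 0.177]
contact_force: [-5.9, -0.6, 6.1]
gripper_width: 20.3
grasp_force: 58.6
```

```bash
python3 -m creep '{"translation":[[-0.9,-0.1,1.4],[-1.8,-0.3,2.7],[-2.7,-0.4,4.1],[-3.4,-0.5,5.3],[-4,-0.6,6.5],[-5,-0.6,8],[-6,-0.6,10],[-6,-0.6,10]],"delta_rot":[[0,0,0],[0,0,0],[0,0,0],[0,0,0],[0,0,0],[0,0,0],[0,0,0],[0,0,0]],"hand":[1.5,1.5,1.5,1.5,1.5,1.5,1.5,1.5]}'
cat >> k.py <<'E'
def held(O,tcp,base): # stem axis and underside in tool frame
    return O.inv().apply(U35),O.inv().apply(base-tcp)
def place(v,w,P,psi): # tool pose with stem upright, underside at P, yaw psi deg
    a,_=R.align_vectors([[0,0,1.]],[v]); Rp=R.from_euler('z',psi,degrees=True)*a
    return P-Rp.apply(w),Rp
def scanplace(v,w,P,q0,step=20):
    for psi in range(-180,180,step):
        p,r=place(v,w,P,psi); S=ik(p,r,q0=q0,n=3)
        for q in S: print(psi,"m %.2f"%np.minimum(q-LO,HI-q).min(),"lean",(-r.apply([0,0,1])).round(2),"y",r.apply([0,1,0]).round(2),q.round(2))
E
python3 - <<'E'
from k import *
up=tdir(35,-20);O=R.from_quat([-.66,.689,-.243,.177]);v,w=held(O,np.array([478.4,356.8,80.1]),stem(72,0))
print(repr(v),repr(w));q=read_state()["joints"];print(q)
P=SO+SR.apply([-45,45,90]);print(P);scanplace(v,w,P,q)
E
```

```text
clock: 6.45
position: [417.8, 351.3, 179.3]
ee_rot: [-0.66, 0.689, -0.242, 0.177]
contact_force: [-0.5, 0.6, -4.7]
gripper_width: 20.3
grasp_force: 59.5
array([ 0.2 , -0.  , -0.98]) array([-11.53,  -0.63,  42.19])
[ 1.16  0.2  -0.83  1.07 -0.69 -2.11]
[483.08 -90.51  90.  ]
-180 m 0.41 lean [-0.2   0.    0.98] y [-0.01 -1.   -0.  ] [ 0.16  0.18 -0.6   0.06 -0.6   1.35]
-160 m 0.46 lean [-0.18 -0.07  0.98] y [ 0.33 -0.94 -0.  ] [ 0.12  0.19 -0.53 -0.07 -0.65  1.85]
-140 m 0.55 lean [-0.15 -0.13  0.98] y [ 0.63 -0.77 -0.  ] [ 0.07  0.21 -0.47 -0.17 -0.74  2.3 ]
-120 m 0.36 lean [-0.1  -0.17  0.98] y [ 0.86 -0.51 -0.  ] [ 0.04  0.24 -0.41 -0.23 -0.83  2.71]
-80 m 0.20 lean [ 0.03 -0.19  0.98] y [ 0.99  0.16 -0.  ] [ 0.02  0.3  -0.32 -0.23 -1.   -2.87]
-60 m 0.51 lean [ 0.1  -0.17  0.98] y [ 0.87  0.49 -0.  ] [ 0.04  0.32 -0.29 -0.2  -1.06 -2.56]
-40 m 0.76 lean [ 0.15 -0.13  0.98] y [ 0.65  0.76 -0.  ] [ 0.06  0.34 -0.28 -0.15 -1.09 -2.26]
-20 m 0.75 lean [ 0.18 -0.07  0.98] y [ 0.35  0.94 -0.  ] [ 0.09  0.35 -0.29 -0.1  -1.11 -1.98]
0 m 0.72 lean [ 0.2  -0.    0.98] y [ 0.01  1.   -0.  ] [ 0.13  0.35 -0.32 -0.03 -1.1  -1.7 ]
20 m 0.68 lean [0.18 0.07 0.98] y [-0.33  0.94 -0.  ] [ 0.17  0.34 -0.36  0.04 -1.06 -1.42]
40 m 0.63 lean [0.15 0.13 0.98] y [-0.63  0.77 -0.  ] [ 0.2   0.32 -0.41  0.11 -1.01 -1.15]
60 m 0.56 lean [0.1  0.17 0.98] y [-0.86  0.51 -0.  ] [ 0.23  0.3  -0.48  0.18 -0.94 -0.88]
80 m 0.50 lean [0.04 0.19 0.98] y [-0.98  0.18 -0.  ] [ 0.25  0.27 -0.54  0.24 -0.86 -0.6 ]
100 m 0.44 lean [-0.03  0.19  0.98] y [-0.99 -0.16 -0.  ] [ 0.25  0.24 -0.6   0.28 -0.77 -0.3 ]
120 m 0.40 lean [-0.1   0.17  0.98] y [-0.87 -0.49 -0.  ] [ 0.25  0.21 -0.64  0.3  -0.69  0.03]
140 m 0.38 lean [-0.15  0.13  0.98] y [-0.65 -0.76 -0.  ] [ 0.23  0.19 -0.66  0.28 -0.62  0.42]
160 m 0.39 lean [-0.18  0.07  0.98] y [-0.35 -0.94 -0.  ] [ 0.2   0.18 -0.65  0.19 -0.58  0.86]
```

```bash
python3 - <<'E'
from k import *
O=R.from_quat([-.66,.689,-.243,.177]);v,w=held(O,np.array([478.4,356.8,80.1]),stem(72,0))
np.savez("h1.npz",v=v,w=w)
for z in(165,90):
    p,r=place(v,w,SO+SR.apply([-45,45,z]),50);print(p,ik(p,r,q0=np.array([.2,.3,-.45,.1,-1,-1]),n=1));go(p,r)
E
```

```text
[480.59 -92.38 208.63] [array([ 0.22,  0.23, -0.34,  0.13, -1.16, -0.99])]
shift cm [  6.28 -44.37   2.93] rotdeg [  6.89  35.05 -40.39]
[480.59 -92.38 133.63] [array([ 0.22,  0.31, -0.44,  0.14, -0.98, -1.02])]
shift cm [  6.28 -44.37  -4.57] rotdeg [  6.89  35.05 -40.39]
```

```bash
python3 -m creep '{"translation":[[0,-4,2],[0.5,-9,4],[1,-15,4],[2,-21,4],[3,-27,4],[4,-33,4],[5,-39,3.5],[6.2,-44.4,3]],"delta_rot":[[0.7,3.5,-4],[1.7,8.7,-10],[2.7,14,-16],[3.7,19,-22],[4.7,24,-28],[5.7,29,-34],[6.7,34,-39],[6.9,35,-40.4]],"hand":[1.5,1.5,1.5,1.5,1.5,1.5,1.5,1.5]}' && python3 -m creep '{"translation":[[0,0,0],[0,0,0],[0,0,0]],"delta_rot":[[0,0,0],[0,0,0],[0,0,0]],"hand":[1.5,1.5,1.5]}'; python3 - <<'E'
from k import *
h=np.load("h1.npz");s=read_state();r=R.from_quat(s["ee_rot"])
print("underside",s["position"]+r.apply(h["w"]),"axis",r.apply(h["v"]))
for z in(120,100): p,q=place(h["v"],h["w"],SO+SR.apply([-45,45,z]),50);go(p,q)
p,d=get_image("side");cv2.imwrite("pics/s2.png",cv2.resize(p[60:240,170:410,::-1],(800,600),interpolation=cv2.INTER_CUBIC))
D=Cam(get_calibration("side"));u=s["position"]+r.apply(h["w"]);print((D.proj([u,u+76*r.apply(h["v"])])-[170,60])*800/240)
E
```

```text
clock: 7.45
position: [481.3, -96.5, 207.7]
ee_rot: [-0.413, 0.905, -0.042, -0.091]
contact_force: [0.8, 0.2, -4.8]
gripper_width: 20.3
grasp_force: 59.7
clock: 7.82
position: [480.4, -92.8, 209.0]
ee_rot: [-0.416, 0.904, -0.043, -0.09]
contact_force: [-0.6, 0.5, -4.6]
gripper_width: 20.4
grasp_force: 60.1
underside [482.82 -91.03 165.33] axis [0. 0. 1.]
shift cm [ 0.02  0.04 -4.53] rotdeg [ 0.17 -0.05 -0.06]
shift cm [ 0.02  0.04 -6.53] rotdeg [ 0.17 -0.05 -0.06]
[[435.   238.16]
 [443.62 162.24]]
```

View pics/s2.png

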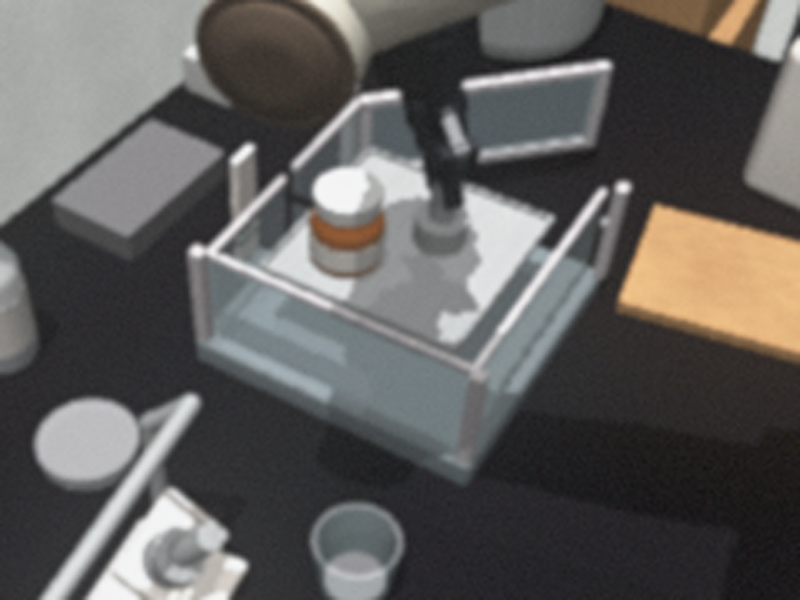

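The weight hangs upright with its foot at (440,235), beside the jar, and the pointer is clear. I lower it gently.

```bash
python3 -m creep '{"translation":[[0,0,-2],[0,0,-4],[0,0,-5.5],[0,0,-6],[0,0,-6.3],[0,0,-6.6],[0,0,-6.8],[0,0,-7]],"delta_rot":[[0,0,0],[0,0,0],[0,0,0],[0,0,0],[0,0,0],[0,0,0],[0,0,0],[0,0,0]],"hand":[1.5,1.5,1.5,1.5,1.5,1.5,1.5,1.5]}' && python3 -m creep '{"translation":[[0,0,-0.2],[0,0,-0.4],[0,0,-0.6],[0,0,-0.8],[0,0,-0.8],[0,0,-0.8]],"delta_rot":[[0,0,0],[0,0,0],[0,0,0],[0,0,0],[0,0,0],[0,0,0]],"hand":[1.5,1.5,1.5,1.5,1.5,1.5]}'
```

```text
clock: 8.88
position: [481.2, -93.4, 139.7]
ee_rot: [-0.415, 0.904, -0.043, -0.089]
contact_force: [0.1, 1.5, -1.9]
gripper_width: 20.5
grasp_force: 60.4
clock: 9.62
position: [481.1, -93.5, 131.5]
ee_rot: [-0.415, 0.904, -0.043, -0.089]
contact_force: [2.0, 0.3, -0.8]
gripper_width: 20.6
grasp_force: 60.6
```

```bash
python3 -m creep '{"translation":[[0,0,-0.2],[0,0,-0.2],[0,0,-0.2],[0,0,-0.2],[0,0,-0.2],[0,0,-0.2],[0,0,-0.2],[0,0,-0.2]],"delta_rot":[[0,0,0],[0,0,0],[0,0,0],[0,0,0],[0,0,0],[0,0,0],[0,0,0],[0,0,0]],"hand":[1.5,1.5,2.4,2.8,3.2,3.6,4,4]}' && python3 -m creep '{"translation":[[0,0,2],[0,0,4],[0,0,6],[0,0,8],[-1,3,11],[-1,6,13],[-2,10,14],[-2,14,14]],"delta_rot":[[0,0,0],[0,0,0],[0,0,0],[0,0,0],[0,0,0],[0,0,0],[0,0,0],[0,0,0]],"hand":[4,4,4,4,4,4,4,4]}'; python3 - <<'E'
from k import *
for n in("scene","side"):
    p,d=get_image(n);np.savez(f"pics/{n}3.npz",p=p,d=d)
    if n=="scene": a=cv2.resize(p[195:262,65:165,::-1],(600,402),interpolation=cv2.INTER_CUBIC)
    else: b=cv2.resize(p[90:180,220:355,::-1],(600,400),interpolation=cv2.INTER_CUBIC)
    Q=Cam(get_calibration(n)).cloud(d).reshape(-1,3);Q=Q[np.isfinite(Q).all(1)]
    L=(SR.inv().apply(Q-SO));m=(abs(L[:,0])<85)&(abs(L[:,1])<85)&(L[:,2]>60)&(L[:,2]<112)
    hst=np.histogram(L[m,2],bins=np.arange(60,113,2));print(n,hst[0])
    m=(abs(L[:,0]+45)<18)&(abs(L[:,1]-45)<18)&(L[:,2]>70)&(L[:,2]<180);print(L[m].mean(0),np.percentile(L[m,2],98))
cv2.imwrite("pics/c3.png",cv2.resize(np.vstack([a,b]),(450,600)))
print(read_state()["joints"])
E
```

```text
clock: 10.62
position: [480.7, -93.5, 129.3]
ee_rot: [-0.415, 0.904, -0.043, -0.09]
contact_force: [-0.3, -0.1, 0.4]
gripper_width: 40.2
grasp_force: 0.0
clock: 11.62
position: [460.5, 47.7, 270.5]
ee_rot: [-0.415, 0.904, -0.043, -0.089]
contact_force: [0.4, -0.5, -0.7]
gripper_width: 39.7
grasp_force: 0.0
scene [  0   0   0   0   0   0   0   0   0   0   0   0  65 541 485  49  11  18
  21  24  25  36  23  31  28  45]
[-38.72  49.92 131.86] 164.59879624196776
side [  0   0   0   0   0   0   0   0   0   0  12 169 666 420  45  17  12  17
  15  21  15  11  20  27  57  30]
[-48.32  50.73 126.56] 162.29870120405712
[ 0.51  0.16 -0.25  0.07 -1.35 -1.24]
```

View pics/c3.png

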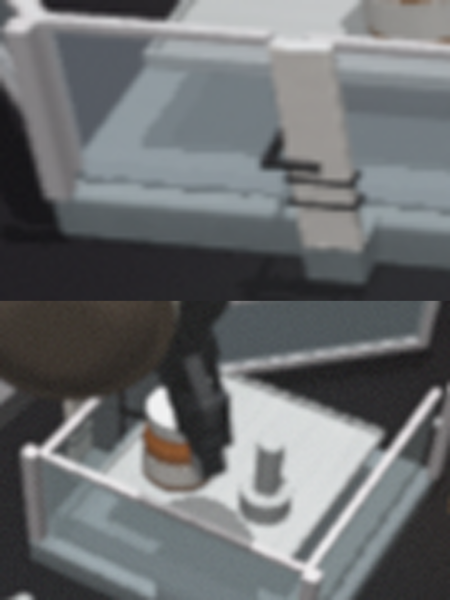

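The gauge crop shows the pointer at (315,165) and the ticks at (320,181) and (320,203). The pan has dropped 16 mm to about 87 mm, the weight stands upright, and roughly 20 mm remain. Next is the large weight at y=-72.

```bash
python3 - <<'E'
from k import *
up=tdir(45,45);O=orient(up,1)
print("y",CR.inv().apply(O.apply([0,1,0])),"x",CR.inv().apply(O.apply([1,0,0])))
q=np.array([.3,.2,-.5,-1.2,-.5,1.])
for s in(200,132,62): 
    S=ik(gp(-72,s,up),O,q0=q,n=1);print(gp(-72,s,up),S);go(gp(-72,s,up),O)
v,w=held(O,gp(-72,62,up),stem(-72,0));scanplace(v,w,SO+SR.apply([-45,-45,72]),S[0],30)
E
```

```text
y [-0.82  0.01 -0.57] x [ 0.28 -0.87 -0.41]
[422.18 213.83 195.4 ] [array([ 0.5 , -0.03, -0.57, -0.83, -0.43,  0.49])]
shift cm [-3.88 16.47 -7.42] rotdeg [ 31.21 -44.94  58.59]
[460.64 220.33 139.69] [array([ 0.36,  0.15, -0.5 , -1.09, -0.46,  0.86])]
shift cm [ -0.03  17.12 -12.99] rotdeg [ 31.21 -44.94  58.59]
[500.23 227.03  82.35] [array([ 0.27,  0.33, -0.44, -1.28, -0.49,  1.15])]
shift cm [  3.93  17.79 -18.72] rotdeg [ 31.21 -44.94  58.59]
-180 m 0.92 lean [0.5  0.   0.87] y [ 0. -1. -0.] [-0.03  0.56 -0.12  0.02 -1.42  1.6 ]
-150 m 0.75 lean [0.43 0.25 0.87] y [ 0.5  -0.87 -0.  ] [ 0.07  0.51 -0.29  0.23 -1.26  1.89]
-120 m 0.52 lean [0.25 0.43 0.87] y [ 0.87 -0.5  -0.  ] [ 0.15  0.43 -0.52  0.48 -1.03  2.14]
-90 m 0.27 lean [-0.    0.5   0.87] y [ 1.  0. -0.] [ 0.14  0.32 -0.77  0.82 -0.74  2.31]
0 m 0.00 lean [-0.5  -0.    0.87] y [-0.  1. -0.] [-0.07  0.19 -0.67 -0.18 -0.19 -1.33]
30 m 0.47 lean [-0.43 -0.25  0.87] y [-0.5   0.87 -0.  ] [-0.31  0.26 -0.38 -0.65 -0.66 -0.28]
60 m 0.80 lean [-0.25 -0.43  0.87] y [-0.87  0.5  -0.  ] [-0.37  0.36 -0.23 -0.63 -0.99  0.2 ]
90 m 0.94 lean [-0.   -0.5   0.87] y [-1. -0. -0.] [-0.34  0.46 -0.1  -0.52 -1.25  0.57]
120 m 1.02 lean [ 0.25 -0.43  0.87] y [-0.87 -0.5  -0.  ] [-0.26  0.53 -0.02 -0.37 -1.41  0.91]
150 m 1.01 lean [ 0.43 -0.25  0.87] y [-0.5  -0.87 -0.  ] [-0.15  0.57 -0.03 -0.18 -1.47  1.26]
```

```bash
python3 -m creep '{"translation":[[0,2,0],[-1,4,0],[-1,6,0],[-2,8,-1],[-3,10,-2],[-4,12,-4],[-4,14,-6],[-3.9,16.5,-7.4]],"delta_rot":[[3.9,-5.6,7.3],[7.8,-11.2,14.6],[11.7,-16.9,22],[15.6,-22.5,29.3],[19.5,-28,36.6],[23.4,-33.7,44],[27.3,-39.3,51.3],[31.2,-45,58.6]],"hand":[4.5,4.5,4.5,4.5,4.5,4.5,4.5,4.5]}' ; python3 - <<'E'
from k import *
up=tdir(45,45);O=orient(up,1)
for s in(132,62): go(gp(-72,s,up),O)
print(read_state()["joints"])
E
```

```text
clock: 12.72
position: [417.1, 189.8, 203.0]
ee_rot: [0.733, -0.596, -0.005, -0.329]
contact_force: [-0.6, 0.7, 0.2]
gripper_width: 44.8
grasp_force: 0.0
shift cm [ 4.35  3.05 -6.33] rotdeg [ 3.58 -6.11  6.  ]
shift cm [  8.31   3.72 -12.06] rotdeg [ 3.58 -6.11  6.  ]
[ 0.64 -0.08 -0.65 -0.46 -0.38 -0.06]
```

```bash
python3 -m creep '{"translation":[[0,0,0],[0,0,0]],"delta_rot":[[0,0,0],[0,0,0]],"hand":[4.5,4.5]}' ; python3 - <<'E'
from k import *
up=tdir(45,45);O=orient(up,1)
for s in(132,62): go(gp(-72,s,up),O)
E
```

```text
clock: 12.98
position: [418.8, 189.5, 204.3]
ee_rot: [0.732, -0.597, -0.004, -0.329]
contact_force: [0.1, 0.6, -0.4]
gripper_width: 45.2
grasp_force: 0.0
shift cm [ 4.18  3.08 -6.46] rotdeg [ 3.64 -6.17  6.23]
shift cm [  8.14   3.75 -12.19] rotdeg [ 3.64 -6.17  6.23]
```

```bash
python3 -m creep '{"translation":[[0.5,1,-1],[1,2,-2],[1.5,3,-3],[2.5,3.1,-4],[3.5,3.1,-5.5],[4.2,3.1,-6.5],[4.2,3.1,-6.5],[4.2,3.1,-6.5]],"delta_rot":[[1,-1.5,1.5],[2,-3,3],[3,-4.5,4.5],[3.6,-6.2,6.2],[3.6,-6.2,6.2],[3.6,-6.2,6.2],[3.6,-6.2,6.2],[3.6,-6.2,6.2]],"hand":[4.5,4.5,4.5,4.5,4.5,4.5,4.5,4.5]}' ; python3 - <<'E'
from k import *
up=tdir(45,45);O=orient(up,1)
for s in(132,62): go(gp(-72,s,up),O)
c=get_calibration("wrist");p,d=get_image("wrist");cv2.imwrite("pics/w4.png",p[:,:,::-1]);W=Cam(c);print(W.proj([stem(-72,0),stem(-72,76),stem(0,62)]),read_state()["joints"])
E
```

```text
clock: 13.98
position: [460.1, 221.0, 139.2]
ee_rot: [0.752, -0.537, -0.001, -0.383]
contact_force: [-0.2, 0.9, 0.3]
gripper_width: 44.9
grasp_force: 0.0
shift cm [ 0.06 -0.07  0.04] rotdeg [ 0.01  0.03 -0.07]
shift cm [ 4.01  0.6  -5.69] rotdeg [ 0.01  0.03 -0.07]
[[257.9  108.57]
 [257.78 181.93]
 [258.57 235.91]] [ 0.36  0.15 -0.5  -1.09 -0.46  0.87]
```

View pics/w4.png

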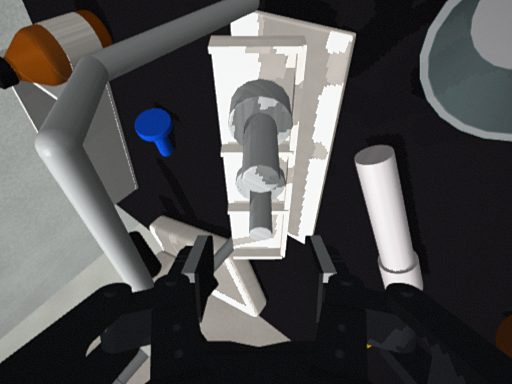

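Stem top at (261,181), predicted (258,182), so I descend and grip.

```bash
python3 -m creep '{"translation":[[1,0.1,-1.4],[2,0.3,-2.8],[3,0.4,-4.2],[4,0.6,-5.7],[4,0.6,-5.7],[4,0.6,-5.7]],"delta_rot":[[0,0,0],[0,0,0],[0,0,0],[0,0,0],[0,0,0],[0,0,0]],"hand":[4.5,4.5,4.5,4.5,4.5,4.5]}' && python3 -m creep '{"translation":[[0,0,0],[0,0,0],[0,0,0],[0,0,0],[0,0,0]],"delta_rot":[[0,0,0],[0,0,0],[0,0,0],[0,0,0],[0,0,0]],"hand":[1.5,1.5,1.5,1.5,1.5]}'; python3 - <<'E'
from k import *
s=read_state();v,w=held(R.from_quat(s["ee_rot"]),s["position"],stem(-72,0));np.savez("h2.npz",v=v,w=w);print(v,w)
E
python3 -m creep '{"translation":[[-1,-0.1,1.4],[-2,-0.3,2.8],[-3,-0.4,4.2],[-4,-0.6,5.7],[-5,-0.6,7],[-5,-0.6,9],[-5,-0.6,11],[-5,-0.6,12]],"delta_rot":[[0,0,0],[0,0,0],[0,0,0],[0,0,0],[0,0,0],[0,0,0],[0,0,0],[0,0,0]],"hand":[1.5,1.5,1.5,1.5,1.5,1.5,1.5,1.5]}'
python3 - <<'E'
from k import *
h=np.load("h2.npz");print(read_state()["joints"])
for psi in(90,110):
  for z in(165,90):
    p,r=place(h["v"],h["w"],SO+SR.apply([-45,-45,z]),psi);print(psi,p,ik(p,r,q0=np.array([-.3,.5,-.1,-.4,-1.3,.7]),n=1));go(p,r)
E
```

```text
clock: 14.78
position: [500.0, 227.2, 82.5]
ee_rot: [0.752, -0.537, -0.001, -0.383]
contact_force: [-0.3, 0.1, 0.1]
gripper_width: 44.9
grasp_force: 0.0
clock: 15.4
position: [499.3, 227.3, 82.3]
ee_rot: [0.752, -0.537, -0.002, -0.383]
contact_force: [-5.5, -2.6, 5.4]
gripper_width: 20.2
grasp_force: 58.4
[-0.5  -0.   -0.86] [31.62 -0.69 34.84]
clock: 16.4
position: [449.2, 221.0, 201.7]
ee_rot: [0.752, -0.537, -0.002, -0.382]
contact_force: [-1.1, -0.8, -4.4]
gripper_width: 20.3
grasp_force: 59.3
[ 0.48  0.01 -0.51 -0.83 -0.45  0.49]
90 [ 486.3  -170.55  211.  ] [array([-0.34,  0.36, -0.  , -0.5 , -1.42,  0.47])]
shift cm [  3.71 -39.16   0.93] rotdeg [-2.99 34.83 -8.87]
90 [ 486.3  -170.55  136.  ] [array([-0.34,  0.44, -0.09, -0.52, -1.28,  0.55])]
shift cm [  3.71 -39.16  -6.57] rotdeg [-2.99 34.83 -8.87]
110 [ 482.97 -171.38  211.  ] [array([-0.29,  0.42,  0.06, -0.41, -1.55,  0.72])]
shift cm [  3.38 -39.24   0.93] rotdeg [-8.99 33.79 10.51]
110 [ 482.97 -171.38  136.  ] [array([-0.29,  0.49, -0.03, -0.42, -1.4 ,  0.78])]
shift cm [  3.38 -39.24  -6.57] rotdeg [-8.99 33.79 10.51]
```

```bash
python3 -m creep '{"translation":[[0,-3,2],[0,-8,4],[0,-14,6],[0,-20,6],[1,-26,6],[2,-32,6],[3,-37,6],[3.7,-39.2,5]],"delta_rot":[[-0.4,5,-1],[-1,10,-2.5],[-1.4,16,-4],[-1.8,21,-5.4],[-2.3,27,-6.8],[-2.7,32,-8],[-3,34.8,-8.9],[-3,34.8,-8.9]],"hand":[1.5,1.5,1.5,1.5,1.5,1.5,1.5,1.5]}' && python3 -m creep '{"translation":[[0,0,0],[0,0,0],[0,0,0]],"delta_rot":[[0,0,0],[0,0,0],[0,0,0]],"hand":[1.5,1.5,1.5]}'; python3 - <<'E'
from k import *
h=np.load("h2.npz");s=read_state();r=R.from_quat(s["ee_rot"])
print("underside",s["position"]+r.apply(h["w"]),"axis",r.apply(h["v"]))
for z in(95,72): p,q=place(h["v"],h["w"],SO+SR.apply([-45,-45,z]),90);go(p,q)
E
```

```text
clock: 17.4
position: [488.4, -173.5, 250.2]
ee_rot: [-0.682, 0.684, 0.182, 0.184]
contact_force: [0.4, 0.6, -5.0]
gripper_width: 20.5
grasp_force: 60.0
clock: 17.77
position: [487.2, -169.8, 252.4]
ee_rot: [0.683, -0.682, -0.182, -0.184]
contact_force: [-0.2, 0.4, -4.3]
gripper_width: 20.4
grasp_force: 60.0
underside [ 488.   -179.72  206.36] axis [-0.  0.  1.]
shift cm [ -0.08  -0.07 -11.14] rotdeg [ 0.05  0.18 -0.01]
shift cm [ -0.08  -0.07 -13.44] rotdeg [ 0.05  0.18 -0.01]
```

```bash
python3 -m creep '{"translation":[[0,0,-3],[0,0,-6],[0,0,-9],[0,0,-10.8],[0,0,-11.5],[0,0,-11.9],[0,0,-12.2],[0,0,-12.4]],"delta_rot":[[0,0,0],[0,0,0],[0,0,0],[0,0,0],[0,0,0],[0,0,0],[0,0,0],[0,0,0]],"hand":[1.5,1.5,1.5,1.5,1.5,1.5,1.5,1.5]}' && python3 -m creep '{"translation":[[0,0,-0.2],[0,0,-0.4],[0,0,-0.6],[0,0,-0.8],[0,0,-1],[0,0,-1.2],[0,0,-1.2]],"delta_rot":[[0,0,0],[0,0,0],[0,0,0],[0,0,0],[0,0,0],[0,0,0],[0,0,0]],"hand":[1.5,1.5,1.5,1.5,1.5,1.5,1.5]}'
```

```text
clock: 18.77
position: [487.9, -171.2, 128.5]
ee_rot: [0.683, -0.683, -0.182, -0.185]
contact_force: [1.5, 0.6, -2.9]
gripper_width: 20.7
grasp_force: 60.1
clock: 19.65
position: [487.8, -171.1, 115.8]
ee_rot: [0.683, -0.683, -0.182, -0.184]
contact_force: [2.2, -0.4, 0.1]
gripper_width: 20.3
grasp_force: 60.2
```

```bash
python3 -m creep '{"translation":[[0,0,0],[0,0,0],[0,0,0],[0,0,0],[0,0,0],[0,0,0]],"delta_rot":[[0,0,0],[0,0,0],[0,0,0],[0,0,0],[0,0,0],[0,0,0]],"hand":[2.4,2.8,3.2,3.6,4,4]}' && python3 -m creep '{"translation":[[0,0,2],[0,0,4],[0,0,6],[0,0,9],[0,1,13],[-2,6,16],[-3,12,16],[-4,18,16]],"delta_rot":[[0,0,0],[0,0,0],[0,0,0],[0,0,0],[0,0,0],[0,0,0],[0,0,0],[0,0,0]],"hand":[4,4,4,4,4,4,4,4]}' && python3 -m creep '{"translation":[[0,6,0],[-1,12,0],[-2,18,0],[-2,23,0]],"delta_rot":[[0,0,0],[0,0,0],[0,0,0],[0,0,0]],"hand":[4,4,4,4]}'; python3 - <<'E'
from k import *
for n in("scene","side"):
    p,d=get_image(n);np.savez(f"pics/{n}5.npz",p=p,d=d)
    if n=="scene": a=cv2.resize(p[195:262,65:165,::-1],(600,402),interpolation=cv2.INTER_CUBIC)
    else: b=cv2.resize(p[90:180,220:355,::-1],(600,400),interpolation=cv2.INTER_CUBIC)
    Q=Cam(get_calibration(n)).cloud(d).reshape(-1,3);Q=Q[np.isfinite(Q).all(1)]
    L=(SR.inv().apply(Q-SO));m=(abs(L[:,0])<85)&(abs(L[:,1])<85)&(L[:,2]>60)&(L[:,2]<112)
    hst=np.histogram(L[m,2],bins=np.arange(60,113,2));print(n,hst[0])
    m=(abs(L[:,0]+45)<18)&(abs(L[:,1]+45)<18)&(L[:,2]>85)&(L[:,2]<180);print(L[m].mean(0),np.percentile(L[m,2],98))
cv2.imwrite("pics/c5.png",np.hstack([cv2.resize(a,(400,268)),cv2.resize(b,(400,268))]))
E
```

```text
clock: 20.4
position: [487.3, -170.9, 115.8]
ee_rot: [0.683, -0.683, -0.183, -0.184]
contact_force: [1.0, -0.8, -0.0]
gripper_width: 39.8
grasp_force: 0.0
clock: 21.4
position: [447.0, 10.5, 277.9]
ee_rot: [-0.683, 0.683, 0.181, 0.186]
contact_force: [1.5, 0.2, 0.5]
gripper_width: 40.1
grasp_force: 0.0
clock: 21.9
position: [426.2, 241.1, 278.0]
ee_rot: [0.683, -0.682, -0.183, -0.186]
contact_force: [1.2, 0.0, -0.5]
gripper_width: 40.1
grasp_force: 0.0
scene [  0   0   0   0  47 388 271  38  17  14  14  22  16  25  28  29  35  76
  70  30  35  24  40  30  30  36]
[-37.83 -42.77 117.16] 148.91621483803846
side [  0   0   4 169 496 251  36  16  19  22  17  15  16  19  18  45  80  55
   9  11  13  10  11  11  11   8]
[-46.75 -40.27 114.56] 146.80351304890846
```

View pics/c5.png

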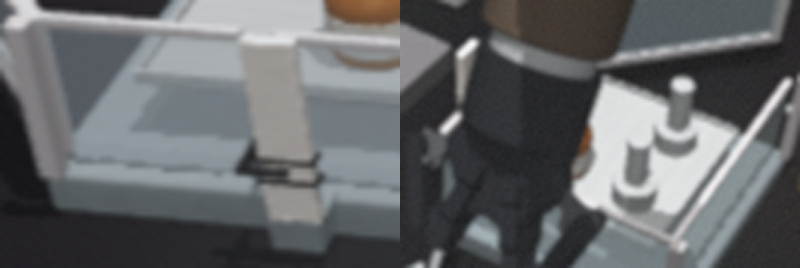

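The gauge crop shows the pointer tangled with the ticks near (285,170), seen obliquely. The pan is at about 71 mm, which is borderline, so I resolve the parallax numerically.

```bash
python3 - <<'E'
from k import *
S=Cam(get_calibration("scene"))
print("pointer z103.5,87,71",S.proj(SO+SR.apply(np.array([[160,0,103.5],[160,0,87],[160,0,71]]))))
for x in(130,140,145,150,155,160,165): print(x,S.proj(SO+SR.apply(np.array([[x,0,72],[x,0,58]]))).round(1).tolist())
for f in("scene0","scene3","scene5"):
    p=np.load(f"pics/{f}.npz")["p"].astype(int).sum(2)//3
    for c in (131,134,136): print(f,c,[int(v) for v in p[218:248,c]])
E
```

```text
pointer z103.5,87,71 [[125.24 221.31]
 [126.35 227.45]
 [127.41 233.3 ]]
130 [[132.2, 225.0], [133.0, 230.0]]
140 [[130.6, 227.6], [131.5, 232.6]]
145 [[129.8, 228.9], [130.7, 233.9]]
150 [[129.0, 230.3], [129.9, 235.3]]
155 [[128.2, 231.6], [129.1, 236.6]]
160 [[127.3, 232.9], [128.3, 238.0]]
165 [[126.5, 234.3], [127.4, 239.4]]
scene0 131 [153, 153, 153, 153, 152, 149, 125, 76, 60, 117, 147, 153, 154, 153, 152, 148, 107, 82, 137, 150, 147, 120, 85, 137, 148, 141, 134, 129, 117, 110]
scene0 134 [153, 153, 153, 154, 154, 152, 140, 95, 69, 110, 145, 153, 154, 153, 151, 149, 129, 88, 128, 146, 147, 128, 86, 115, 144, 151, 151, 150, 150, 150]
scene0 136 [154, 153, 153, 154, 153, 153, 152, 151, 150, 152, 153, 153, 153, 153, 152, 149, 137, 93, 115, 143, 149, 144, 96, 107, 142, 151, 151, 151, 151, 152]
scene3 131 [150, 149, 150, 150, 149, 148, 149, 149, 150, 150, 149, 147, 122, 74, 56, 105, 90, 77, 134, 147, 144, 117, 83, 134, 145, 138, 131, 127, 115, 107]
scene3 134 [149, 149, 150, 150, 150, 150, 149, 149, 150, 150, 150, 150, 138, 87, 53, 87, 110, 83, 125, 143, 144, 126, 83, 113, 141, 147, 148, 147, 147, 147]
scene3 136 [150, 150, 150, 150, 150, 149, 149, 149, 150, 150, 150, 150, 147, 126, 115, 122, 128, 89, 112, 140, 146, 141, 93, 105, 139, 147, 147, 148, 148, 148]
scene5 131 [149, 148, 149, 149, 148, 148, 149, 149, 149, 149, 149, 149, 150, 149, 148, 144, 104, 70, 87, 62, 48, 79, 74, 131, 142, 137, 130, 126, 114, 107]
scene5 134 [149, 149, 149, 149, 150, 149, 149, 149, 149, 149, 150, 150, 150, 149, 147, 145, 125, 82, 98, 70, 48, 70, 64, 112, 140, 147, 148, 147, 146, 147]
scene5 136 [149, 149, 149, 149, 149, 149, 149, 149, 149, 149, 149, 149, 150, 149, 147, 146, 134, 90, 103, 78, 62, 83, 67, 103, 139, 147, 146, 147, 148, 147]
```

```bash
python3 - <<'E'
from k import *
S=Cam(get_calibration("scene"))
for f,r in(("scene0",(225,226)),("scene3",(231,232)),("scene5",(237,238))):
    z=np.load(f"pics/{f}.npz");Q=S.cloud(z["d"])
    for n,rows,cols in(("pointer",r,range(126,129)),("pointer/strip",r,range(131,135)),("strip",(216,217,218,219,220,221),range(131,137)),("stripmid",(229,228),range(131,137)),("striplow",(244,245),range(133,138))):
        q=np.array([Q[i,j] for i in rows for j in cols]);print(f,n,np.nanmedian(q,0),np.isnan(q[:,0]).sum())
z=np.load("pics/scene5.npz");Q=S.cloud(z["d"]);
sd=np.load("pics/side5.npz");Q2=Cam(get_calibration("side")).cloud(sd["d"])
for nm,q in(("scene",Q.reshape(-1,3)),("side",Q2.reshape(-1,3))):
    q=q[np.isfinite(q).all(1)]
    zc=71.9 if nm=="scene" else 69.3
    m=(abs(q[:,2]-zc)<3)&(q[:,0]>400)&(q[:,0]<670)&(q[:,1]>-260)&(q[:,1]<0);print(nm,m.sum(),np.percentile(q[m],[0.5,2,50,98,99.5],axis=0).T)
    m=(abs(q[:,2]-30-(0 if nm=="scene" else -1.4))<3)&(q[:,0]>360)&(q[:,0]<700)&(q[:,1]>-310)&(q[:,1]<50);print("base",m.sum(),cv2.minAreaRect(q[m,:2].astype(np.float32)))
E
```

```text
scene0 pointer [ 704.81 -116.08  103.47] 0
scene0 pointer/strip [ 702.61 -104.23  104.48] 0
scene0 strip [ 694.55 -103.45  117.14] 0
scene0 stripmid [ 694.38 -107.47   88.89] 1
scene0 striplow [ 694.43 -110.66   46.22] 0
scene3 pointer [ 704.08 -118.91   87.48] 0
scene3 pointer/strip [ 704.27 -106.84   89.2 ] 0
scene3 strip [ 694.38 -103.13  117.36] 0
scene3 stripmid [ 693.97 -107.59   89.79] 0
scene3 striplow [ 693.82 -110.83   45.05] 0
scene5 pointer [ 704.98 -120.31   71.65] 0
scene5 pointer/strip [ 703.8  -108.47   72.36] 0
scene5 strip [ 694.57 -103.1   116.98] 0
scene5 stripmid [ 694.15 -107.69   90.4 ] 0
scene5 striplow [ 693.87 -111.19   45.81] 0
scene 1285 [[ 402.49  405.65  526.72  663.21  664.95]
 [-255.93 -241.25 -159.7    -6.99   -3.28]
 [  69.     69.28   71.76   74.67   74.85]]
base 918 ((547.0361938476562, -132.500244140625), (305.0429382324219, 280.8717346191406), 2.8236193656921387)
side 1167 [[ 403.26  408.94  505.    585.83  593.68]
 [-232.14 -227.51 -151.34  -11.27   -7.99]
 [  66.45   66.71   69.22   72.05   72.21]]
base 580 ((508.1402893066406, -144.1829376220703), (236.97190856933594, 299.94573974609375), 2.6294333934783936)
```

Relative to the strip ticks, the pointer stands about 6.6 mm above the middle (sunk 43.4), just outside. The small weight (+8) is needed too, so I plan its grasp.

```bash
python3 - <<'E'
from k import *
print(read_state()["joints"])
for al,be in((48,45),(50,50)):
  up=tdir(al,be);O=orient(up,1);print(al,be,"d",np.degrees(np.arccos(up@U35)),"y",CR.inv().apply(O.apply([0,1,0])))
  q=np.array([.3,.3,-.5,-1.5,-.5,1.3])
  for s in(108,48):
    S=ik(gp(0,s,up),O,q0=q,n=1);print(gp(0,s,up),S);go(gp(0,s,up),O)
v,w=held(O,gp(0,48,up),stem(0,0));scanplace(v,w,SO+SR.apply([45,-45,65]),S[0],30)
E
```

```text
[ 0.54  0.05 -0.22 -0.52 -1.07 -0.33]
48 45 d 31.84004091622072 y [-0.82  0.09 -0.57]
[462.6  294.18 120.75] [array([ 0.44,  0.23, -0.47, -1.32, -0.38,  0.96])]
shift cm [  3.66   5.13 -15.68] rotdeg [  6.14 -34.42   4.58]
[496.53 299.92  71.61] [array([ 0.34,  0.38, -0.42, -1.5 , -0.44,  1.24])]
shift cm [  7.05   5.7  -20.59] rotdeg [  6.14 -34.42   4.58]
50 50 d 36.00438129335973 y [-0.82  0.06 -0.57]
[461.79 295.22 121.26] [array([ 0.37,  0.25, -0.46, -1.37, -0.51,  1.09])]
shift cm [  3.57   5.23 -15.63] rotdeg [  9.65 -34.22   7.49]
[495.72 300.96  72.11] [array([ 0.29,  0.4 , -0.41, -1.51, -0.55,  1.31])]
shift cm [  6.97   5.8  -20.54] rotdeg [  9.65 -34.22   7.49]
-180 m 1.20 lean [0.59 0.   0.81] y [ 0. -1.  0.] [-0.02  0.76  0.18  0.01 -1.62  1.59]
-150 m 1.01 lean [0.51 0.29 0.81] y [ 0.5  -0.87 -0.  ] [ 0.08  0.71 -0.03  0.26 -1.43  1.9 ]
-120 m 0.73 lean [0.29 0.51 0.81] y [ 0.87 -0.5   0.  ] [ 0.16  0.61 -0.31  0.53 -1.14  2.12]
-90 m 0.42 lean [-0.    0.59  0.81] y [1. 0. 0.] [ 0.14  0.49 -0.62  0.93 -0.82  2.22]
30 m 0.46 lean [-0.51 -0.29  0.81] y [-0.5   0.87 -0.  ] [-0.31  0.4  -0.23 -0.8  -0.65 -0.15]
60 m 0.85 lean [-0.29 -0.51  0.81] y [-0.87  0.5   0.  ] [-0.37  0.51 -0.05 -0.74 -1.04  0.24]
90 m 1.16 lean [-0.   -0.59  0.81] y [-1.  0.  0.] [-0.33  0.62  0.12 -0.6  -1.35  0.55]
120 m 1.13 lean [ 0.29 -0.51  0.81] y [-0.87 -0.5   0.  ] [-0.25  0.71  0.25 -0.43 -1.58  0.88]
150 m 1.10 lean [ 0.51 -0.29  0.81] y [-0.5  -0.87  0.  ] [-0.14  0.76  0.28 -0.22 -1.67  1.23]
```

```bash
python3 -m creep '{"translation":[[-1,2,-1],[-1.5,4,-3],[-1.5,5,-6],[-1,5,-8.5],[0.5,5,-11],[2.5,5,-14],[3.7,5.1,-15.7],[3.7,5.1,-15.7]],"delta_rot":[[1.2,-7,0.9],[2.5,-14,1.9],[3.7,-21,2.8],[5,-28,3.7],[6.1,-34.4,4.6],[6.1,-34.4,4.6],[6.1,-34.4,4.6],[6.1,-34.4,4.6]],"hand":[4,4,4,4,4,4,4,4]}' && python3 -m creep '{"translation":[[0,0,0],[0,0,0]],"delta_rot":[[0,0,0],[0,0,0]],"hand":[4,4]}'; python3 - <<'E'
from k import *
up=tdir(48,45);O=orient(up,1)
for s in(108,48): go(gp(0,s,up),O)
c=get_calibration("wrist");p,d=get_image("wrist");W=Cam(c);pr=W.proj([stem(0,0),stem(0,62)]);print(pr,read_state()["joints"])
g=p.copy()
for u in pr: cv2.circle(g,tuple(int(t) for t in u),3,(255,0,0),1)
cv2.imwrite("pics/w6.png",g[:,:,::-1])
E
```

```text
clock: 23.0
position: [466.2, 289.6, 118.9]
ee_rot: [0.721, -0.56, -0.015, -0.407]
contact_force: [-1.1, -0.9, -0.7]
gripper_width: 40.0
grasp_force: 0.0
clock: 23.25
position: [464.4, 290.0, 119.9]
ee_rot: [0.722, -0.559, -0.015, -0.407]
contact_force: [1.2, 0.0, -0.0]
gripper_width: 39.9
grasp_force: 0.0
shift cm [-0.18  0.41  0.09] rotdeg [-0.07 -0.08  0.32]
shift cm [ 3.21  0.99 -4.83] rotdeg [-0.07 -0.08  0.32]
[[259.7  131.1 ]
 [260.2  200.97]] [ 0.43  0.23 -0.47 -1.33 -0.39  0.98]
```

View pics/w6.png

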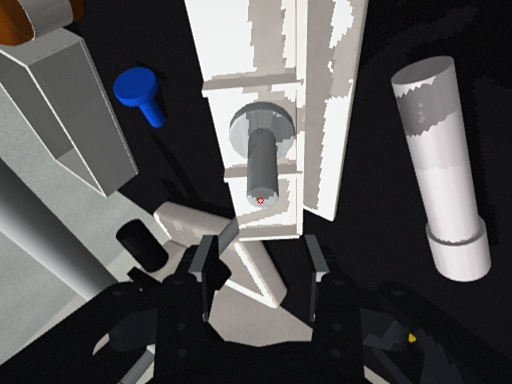

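The model marks fall on the small weight: stem top seen at (262,197), foot at (261,131). I grip it.

```bash
python3 -m creep '{"translation":[[-0.2,0.4,0.1],[0.6,0.5,-1.1],[1.5,0.7,-2.3],[2.4,0.8,-3.6],[3.2,1,-4.8],[3.2,1,-4.8],[3.2,1,-4.8]],"delta_rot":[[0,0,0.3],[0,0,0.3],[0,0,0.3],[0,0,0.3],[0,0,0.3],[0,0,0.3],[0,0,0.3]],"hand":[4,4,4,4,4,4,4]}' && python3 -m creep '{"translation":[[0,0,0],[0,0,0],[0,0,0],[0,0,0],[0,0,0]],"delta_rot":[[0,0,0],[0,0,0],[0,0,0],[0,0,0],[0,0,0]],"hand":[1.2,1.2,1.2,1.2,1.2]}'; python3 - <<'E'
from k import *
s=read_state();v,w=held(R.from_quat(s["ee_rot"]),s["position"],stem(0,0));np.savez("h3.npz",v=v,w=w);print(v,w)
E
python3 -m creep '{"translation":[[-1,-0.1,1.4],[-2,-0.3,2.8],[-3,-0.4,4.2],[-4,-0.6,5.7],[-5,-0.6,7.5],[-5,-0.6,10],[-5,-0.6,13],[-5,-0.6,15]],"delta_rot":[[0,0,0],[0,0,0],[0,0,0],[0,0,0],[0,0,0],[0,0,0],[0,0,0],[0,0,0]],"hand":[1.2,1.2,1.2,1.2,1.2,1.2,1.2,1.2]}'
python3 - <<'E'
from k import *
h=np.load("h3.npz");print(read_state()["joints"])
for psi in(90,110):
  for z in(185,65):
    p,r=place(h["v"],h["w"],SO+SR.apply([45,-47,z]),psi);print(psi,p,ik(p,r,q0=np.array([-.3,.5,-.1,-.4,-1.3,.7]),n=1));go(p,r)
E
```

```text
clock: 24.18
position: [495.9, 300.5, 71.5]
ee_rot: [0.724, -0.557, -0.016, -0.406]
contact_force: [-0.5, -0.2, 0.3]
gripper_width: 39.9
grasp_force: 0.0
clock: 24.8
position: [495.8, 300.4, 71.5]
ee_rot: [0.724, -0.557, -0.017, -0.406]
contact_force: [-4.0, -1.5, 5.6]
gripper_width: 16.6
grasp_force: 58.6
[-0.53  0.   -0.85] [25.95 -0.7  21.65]
clock: 25.8
position: [445.8, 294.3, 221.5]
ee_rot: [0.724, -0.558, -0.017, -0.406]
contact_force: [0.3, -0.4, -3.1]
gripper_width: 16.4
grasp_force: 58.7
[ 0.71  0.01 -0.52 -0.71 -0.28  0.16]
90 [ 576.46 -167.92  217.11] [array([-0.3 ,  0.48,  0.21, -0.53, -1.5 ,  0.39])]
shift cm [ 13.07 -46.22  -0.44] rotdeg [-4.28 34.7  -4.74]
90 [ 576.46 -167.92   97.11] [array([-0.31,  0.6 ,  0.09, -0.55, -1.3 ,  0.51])]
shift cm [ 13.07 -46.22 -12.44] rotdeg [-4.28 34.7  -4.74]
110 [ 572.88 -168.75  217.11] [array([-0.26,  0.55,  0.3 , -0.45, -1.65,  0.64])]
shift cm [ 12.71 -46.3   -0.44] rotdeg [-10.27  33.51  14.64]
110 [ 572.88 -168.75   97.11] [array([-0.26,  0.66,  0.17, -0.45, -1.44,  0.74])]
shift cm [ 12.71 -46.3  -12.44] rotdeg [-10.27  33.51  14.64]
```

```bash
python3 -m creep '{"translation":[[0,-4,1],[0,-10,2],[0,-16,3],[1,-22,3],[3,-28,3],[6,-34,3],[9,-39,3],[12,-44,2]],"delta_rot":[[-0.6,5,-0.7],[-1.2,10,-1.4],[-1.8,15,-2],[-2.4,20,-2.7],[-3,25,-3.4],[-3.6,30,-4],[-4.3,34.7,-4.7],[-4.3,34.7,-4.7]],"hand":[1.2,1.2,1.2,1.2,1.2,1.2,1.2,1.2]}' && python3 -m creep '{"translation":[[0.5,-1,0],[1,-2,0],[1,-2,0],[1,-2,0]],"delta_rot":[[0,0,0],[0,0,0],[0,0,0],[0,0,0]],"hand":[1.2,1.2,1.2,1.2]}'; python3 - <<'E'
from k import *
h=np.load("h3.npz");s=read_state();r=R.from_quat(s["ee_rot"])
print("underside",s["position"]+r.apply(h["w"]),"axis",r.apply(h["v"]))
for z in(76,63): p,q=place(h["v"],h["w"],SO+SR.apply([45,-47,z]),90);go(p,q)
E
```

```text
clock: 26.8
position: [568.4, -148.0, 239.9]
ee_rot: [-0.677, 0.683, 0.194, 0.195]
contact_force: [-0.0, 1.4, -1.3]
gripper_width: 16.9
grasp_force: 59.1
clock: 27.3
position: [576.0, -164.8, 241.8]
ee_rot: [-0.678, 0.682, 0.194, 0.195]
contact_force: [-0.5, 0.9, -2.5]
gripper_width: 16.5
grasp_force: 59.3
underside [ 576.63 -175.42  209.67] axis [-0.  0.  1.]
shift cm [  0.04  -0.31 -13.37] rotdeg [ 0.03  0.09 -0.08]
shift cm [  0.04  -0.31 -14.67] rotdeg [ 0.03  0.09 -0.08]
```

```bash
python3 -m creep '{"translation":[[0,-0.3,-3],[0,-0.3,-6],[0,-0.3,-9],[0,-0.3,-11.5],[0,-0.3,-12.8],[0,-0.3,-13.4],[0,-0.3,-13.7],[0,-0.3,-13.9]],"delta_rot":[[0,0,0],[0,0,0],[0,0,0],[0,0,0],[0,0,0],[0,0,0],[0,0,0],[0,0,0]],"hand":[1.2,1.2,1.2,1.2,1.2,1.2,1.2,1.2]}' && python3 -m creep '{"translation":[[0,0,-0.2],[0,0,-0.4],[0,0,-0.5],[0,0,-0.6],[0,0,-0.7],[0,0,-0.7]],"delta_rot":[[0,0,0],[0,0,0],[0,0,0],[0,0,0],[0,0,0],[0,0,0]],"hand":[1.2,1.2,1.2,1.2,1.2,1.2]}'
```

```text
clock: 28.3
position: [576.8, -169.1, 102.6]
ee_rot: [-0.677, 0.682, 0.194, 0.195]
contact_force: [0.6, 0.1, -2.1]
gripper_width: 16.4
grasp_force: 59.3
clock: 29.05
position: [576.7, -169.1, 94.9]
ee_rot: [-0.677, 0.683, 0.194, 0.195]
contact_force: [1.8, -0.4, -0.3]
gripper_width: 16.5
grasp_force: 59.3
```

Supported. I lower 1 mm more, release and withdraw.

```bash
python3 -m creep '{"translation":[[0,0,-0.1],[0,0,-0.1],[0,0,-0.1],[0,0,-0.1],[0,0,-0.1],[0,0,-0.1],[0,0,-0.1]],"delta_rot":[[0,0,0],[0,0,0],[0,0,0],[0,0,0],[0,0,0],[0,0,0],[0,0,0]],"hand":[1.2,2.2,2.6,3,3.4,3.8,3.8]}' && python3 -m creep '{"translation":[[0,0,2],[0,0,4],[0,0,6],[0,0,9],[0,0,13],[-3,-3,17],[-6,-8,19],[-10,-13,19]],"delta_rot":[[0,0,0],[0,0,0],[0,0,0],[0,0,0],[0,0,0],[0,0,0],[0,0,0],[0,0,0]],"hand":[3.8,3.8,3.8,3.8,3.8,3.8,3.8,3.8]}' && python3 -m creep '{"translation":[[-6,-1,0],[-11,-3,0],[-14,-7,0],[-16,-13,0],[-17,-19,0],[-17,-24,0],[-17,-24,0]],"delta_rot":[[0,0,0],[0,0,0],[0,0,0],[0,0,0],[0,0,0],[0,0,0],[0,0,0]],"hand":[3,2,1,0,0,0,0]}'; cat > m.py <<'E'
from k import *
import sys
t=sys.argv[1]
for n in("scene","side"):
    p,d=get_image(n);np.savez(f"pics/{n}{t}.npz",p=p,d=d);C=Cam(get_calibration(n));Q=C.cloud(d)
    L=(SR.inv().apply(Q.reshape(-1,3)-SO));m=(abs(L[:,0])<85)&(abs(L[:,1])<85)&(L[:,2]>50)&(L[:,2]<90)
    print(n,np.histogram(L[m,2],bins=np.arange(50,91,2))[0])
    if n=="scene":
        a=p
        for r in range(236,248): print(r,p[r,131:135].mean().round(),np.nanmedian(Q[r,131:135],0))
    else: b=p
cv2.imwrite(f"pics/c{t}.png",np.hstack([cv2.resize(a[130:265,30:220,::-1],(400,300)),cv2.resize(b[50:200,210:400,::-1],(400,300))]))
print(read_state()["joints"],read_state()["position"])
E
python3 m.py 7
```

```text
clock: 29.92
position: [576.4, -168.9, 93.8]
ee_rot: [-0.677, 0.682, 0.194, 0.194]
contact_force: [0.0, -0.4, -0.6]
gripper_width: 38.0
grasp_force: 0.0
clock: 30.92
position: [477.1, -299.2, 287.8]
ee_rot: [-0.679, 0.682, 0.191, 0.195]
contact_force: [0.2, -0.5, -0.5]
gripper_width: 37.8
grasp_force: 0.0
clock: 31.8
position: [306.4, -540.3, 281.8]
ee_rot: [-0.676, 0.684, 0.195, 0.195]
contact_force: [0.5, 0.4, -0.7]
gripper_width: -0.0
grasp_force: 0.0
scene [  0   0   0   0   0  39 222 209  28  23  17  30  31  21  20  20  26  38
  79  50]
236 134.0 [ 693.65 -113.21   68.24]
237 149.0 [ 695.51 -113.11   66.71]
238 148.0 [ 693.67 -114.2    62.6 ]
239 119.0 [ 697.71 -113.06   63.33]
240 72.0 [ 703.26 -109.49   65.  ]
241 62.0 [ 706.29 -108.93   64.88]
242 127.0 [ 693.94 -115.71   51.44]
243 145.0 [ 694.22 -115.68   48.98]
244 147.0 [ 693.81 -115.94   45.75]
245 145.0 [ 693.9  -116.17   42.95]
246 140.0 [ 692.63 -117.98   39.02]
247 137.0 [ 695.41 -115.98   38.46]
side [  0   0   1   9 140 447 237  34  18  36  61  36  27  21  27  37  54  91
  62  17]
[-0.96  0.62  0.55 -0.34 -1.95  0.9 ] [ 307.09 -537.87  284.09]
```

View pics/c7.png

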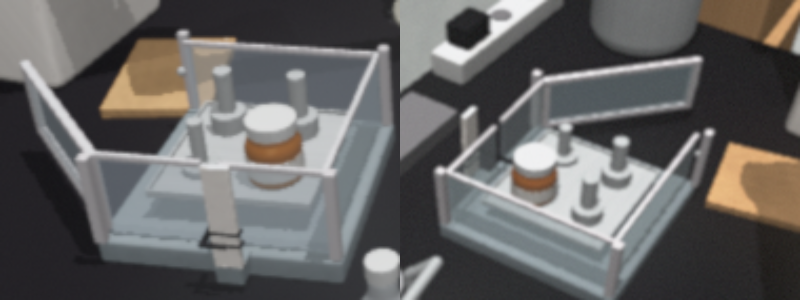

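Sunk about 51 mm: the pointer at z≈64.5 sits between the ticks, and all weights and the jar stand upright. Now I measure the door.

```bash
cat > door.py <<'E'
from k import *
import sys
t=sys.argv[1];H=np.array([664.4,-252.9])
for n in("scene","side"):
    z=np.load(f"pics/{n}{t}.npz");Q=Cam(get_calibration(n)).cloud(z["d"]).reshape(-1,3);Q=Q[np.isfinite(Q).all(1)]
    r=np.linalg.norm(Q[:,:2]-H,axis=1)
    m=(r>20)&(r<275)&(Q[:,1]<-272 if t=="7" else (Q[:,1]<-245)&(Q[:,1]>-300))&(Q[:,2]>112)&(Q[:,2]<140)&(Q[:,0]>380)&(Q[:,0]<690)
    q=Q[m];c=q[:,:2].mean(0);u,s,vt=np.linalg.svd(q[:,:2]-c);d=vt[0]*np.sign(-vt[0][0]);
    e=(q[:,:2]-H)@d;nn=np.array([-d[1],d[0]])
    print(n,m.sum(),"dir deg",np.degrees(np.arctan2(d[1],d[0]))%360,"H offset from line",(H-c)@nn,"edge r",np.percentile(e,[2,50,98]),"z",np.percentile(q[:,2],[5,50,95]),"edge",H+d*np.percentile(e,98))
E
python3 door.py 7
python3 - <<'E'
from k import *
H=np.array([664.4,-252.9]);rt=222
O=down(182.5)
for th in (50,40,30,20,10,4,0):
    a=np.radians(182.5+th);d=np.array([np.cos(a),np.sin(a)]);n=np.array([-np.sin(a),np.cos(a)])
    t=np.radians(th);p=H+rt*d+n*(5+11*np.cos(t)+15*np.sin(t))
    P=np.r_[p,85];S=ik(P,O,q0=np.array([-.8,.6,.3,0,-1.3,.7]),n=4);print(th,P,[s.round(2) for s in S])
go(np.r_[H+rt*np.array([np.cos(4.06),np.sin(4.06)]),200],O)
E
```

```text
scene 297 dir deg 213.36886262569357 H offset from line -25.024326844938237 edge r [ 27.16 130.2  238.95] z [113.75 128.64 131.29] edge [ 464.84 -384.33]
side 367 dir deg 223.47491002837347 H offset from line -5.474862607650294 edge r [ 30.84 142.18 249.6 ] z [113.37 123.89 128.25] edge [ 483.27 -424.63]
50 [ 547.95 -443.37   85.  ] [array([-0.45,  0.63,  0.05, -0.  , -0.99,  0.5 ])]
40 [ 516.31 -419.89   85.  ] [array([-0.44,  0.57, -0.06, -0.  , -0.93,  0.48])]
30 [ 489.   -390.76   85.  ] [array([-0.42,  0.52, -0.17, -0.  , -0.88,  0.46])]
20 [ 467.13 -356.76   85.  ] [array([-0.38,  0.46, -0.27, -0.  , -0.84,  0.42])]
10 [ 451.65 -318.95   85.  ] [array([-0.32,  0.41, -0.36, -0.  , -0.8 ,  0.37])]
4 [ 445.75 -294.94   85.  ] [array([-0.28,  0.39, -0.4 , -0.  , -0.78,  0.32])]
0 [ 443.31 -278.57   85.  ] [array([-0.25,  0.37, -0.43,  0.  , -0.77,  0.29])]
shift cm [22.25 10.86 -8.41] rotdeg [-31.91  -0.68   2.91]
```

```bash
python3 - <<'E'
from k import *
Q=[]
for n in("scene","side"):
    z=np.load(f"pics/{n}{0 if n=='scene' else 0}.npz");q=Cam(get_calibration(n)).cloud(z["d"]).reshape(-1,3);Q.append(q[np.isfinite(q).all(1)])
Q=np.vstack(Q)
print("cols y:",list(range(-640,-260,40)))
for x in range(340,740,40):
    print(x,[int(np.percentile(Q[m,2],98)) if (m:=(abs(Q[:,0]-x)<20)&(abs(Q[:,1]-y)<20)&(Q[:,2]<300)).sum()>3 else None for y in range(-640,-260,40)])
O=down(182.5);H=np.array([664.4,-252.9])
for th in(60,48,36,24,12,5,0,-1):
    a=np.radians(182.5+th);d=np.array([np.cos(a),np.sin(a)]);n=np.array([-np.sin(a),np.cos(a)]);t=np.radians(abs(th))
    p=H+222*d+n*(5+11*np.cos(t)+15*np.sin(t));print(th,p)
go([570,-470,240],O)
E
```

```text
cols y: [-640, -600, -560, -520, -480, -440, -400, -360, -320, -280]
340 [170, 172, 171, 170, 151, 16, 19, 18, 17, 16]
380 [3, 4, 3, 3, 3, 3, 18, 18, 18, 133]
420 [3, 3, 3, 3, 2, 3, 15, 3, 3, 134]
460 [2, 3, 3, 3, 3, 1, 3, 3, 3, 30]
500 [0, 2, 3, 4, 3, 128, 127, 0, -472, -741]
540 [0, 0, 3, 3, 4, 4, 129, 129, None, None]
580 [173, 168, 4, 4, 4, 3, 3, 129, 129, None]
620 [208, 198, 176, 4, 3, 3, 3, 3, 129, 129]
660 [234, 211, 192, 2, 3, 3, 3, 3, 3, 132]
700 [240, 213, 196, 0, 2, 3, 4, 4, 4, 131]
60 [ 582.73 -460.66]
48 [ 541.33 -439.15]
36 [ 504.8  -408.88]
24 [ 475.16 -370.88]
12 [ 454.2  -326.76]
5 [ 446.55 -298.99]
0 [ 443.31 -278.57]
-1 [ 442.9  -274.97]
shift cm [26.29  6.79 -4.41] rotdeg [-31.91  -0.68   2.91]
```

```bash
python3 -m creep '{"translation":[[4,2,0],[8,4,-1],[12,6,-2],[16,7,-3],[20,8,-4],[24.3,8.8,-4.4],[24.3,8.8,-4.4],[24.3,8.8,-4.4]],"delta_rot":[[-6,0,0.5],[-12,0,1],[-18,-0.3,1.5],[-24,-0.5,2],[-30,-0.6,2.6],[-31.9,-0.7,2.9],[-31.9,-0.7,2.9],[-31.9,-0.7,2.9]],"hand":[0,0,0,0,0,0,0,0]}'; python3 - <<'E'
from k import *
go([550,-450,85],down(182.5));print(read_state()["joints"])
E
```

```text
clock: 32.9
position: [550.2, -448.7, 241.4]
ee_rot: [0.723, -0.691, 0.001, -0.0]
contact_force: [-0.4, 0.9, 0.6]
gripper_width: 0.3
grasp_force: 0.0
shift cm [ -0.02  -0.13 -15.64] rotdeg [ 0.02  0.08 -0.1 ]
[-0.46  0.53  0.26 -0.   -1.31  0.5 ]
```

```bash
python3 -m creep '{"translation":[[0,-0.1,-3],[0,-0.1,-6],[0,-0.1,-9],[0,-0.1,-12],[0,-0.1,-14],[0,-0.1,-15.6],[0,-0.1,-15.6],[0,-0.1,-15.6]],"delta_rot":[[0,0,0],[0,0,0],[0,0,0],[0,0,0],[0,0,0],[0,0,0],[0,0,0],[0,0,0]],"hand":[0,0,0,0,0,0,0,0]}' && python3 -m creep '{"translation":[[-0.5,0.6,0],[-0.9,1.1,0],[-1.8,1.8,0],[-2.7,2.6,0],[-3.6,3.3,0],[-4.5,4.1,0],[-5.3,5,0],[-6,6,0]],"delta_rot":[[0,0,0],[0,0,0],[0,0,0],[0,0,0],[0,0,0],[0,0,0],[0,0,0],[0,0,0]],"hand":[0,0,0,0,0,0,0,0]}'
```

```text
clock: 33.9
position: [550.7, -451.4, 85.2]
ee_rot: [0.723, -0.691, 0.001, -0.0]
contact_force: [-1.4, 0.5, 0.6]
gripper_width: 0.2
grasp_force: 0.0
clock: 34.9
position: [489.7, -390.2, 83.8]
ee_rot: [0.723, -0.691, 0.0, -0.0]
contact_force: [1.2, 0.0, 0.2]
gripper_width: 0.1
grasp_force: 0.2
```

```bash
python3 -m creep '{"translation":[[-0.8,1,0],[-1.5,1.9,0],[-2.1,3,0],[-2.6,4.1,0],[-3.1,5.2,0],[-3.6,6.3,0],[-4,7.6,0],[-4.3,8.7,0]],"delta_rot":[[0,0,0],[0,0,0],[0,0,0],[0,0,0],[0,0,0],[0,0,0],[0,0,0],[0,0,0]],"hand":[0,0,0,0,0,0,0,0]}'; python3 - <<'E'
from k import *
for n,b in(("scene",(130,265,20,220)),("side",(50,200,210,410))):
    p,d=get_image(n);np.savez(f"pics/{n}8.npz",p=p,d=d)
    im=cv2.resize(p[b[0]:b[1],b[2]:b[3],::-1],(400,300)); A=im if n=="scene" else np.hstack([A,im])
cv2.imwrite("pics/c8.png",A)
E
python3 door.py 8
```

```text
clock: 35.9
position: [447.0, -302.8, 83.8]
ee_rot: [0.723, -0.691, -0.0, -0.0]
contact_force: [-0.1, 0.5, -0.8]
gripper_width: 0.2
grasp_force: 0.0
scene 558 dir deg 183.74587670435264 H offset from line -8.76355209793808 edge r [-17.83 161.88 264.03] z [113.67 127.89 135.42] edge [ 400.93 -270.15]
side 539 dir deg 185.5972335579955 H offset from line -5.095972659583921 edge r [ 26.67 181.02 267.94] z [113.35 125.4  136.65] edge [ 397.74 -279.03]
```

View pics/c8.png

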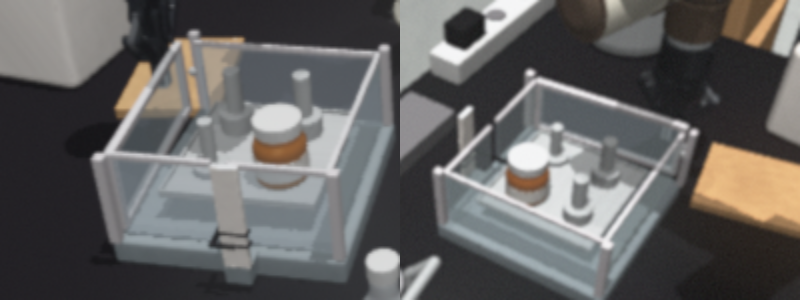

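The door is nearly shut, about 4° open, with its free edge beside the near post at (690,140). I push slowly through the catch.

```bash
python3 -m creep '{"translation":[[0,0.4,0],[0,0.8,0],[0,1.1,0],[0,1.4,0],[0,1.7,0],[0,2,0]],"delta_rot":[[0,0,0],[0,0,0],[0,0,0],[0,0,0],[0,0,0],[0,0,0]],"hand":[0,0,0,0,0,0]}' && python3 -m creep '{"translation":[[0,0.2,0],[0,0.3,0],[0,0.4,0]],"delta_rot":[[0,0,0],[0,0,0],[0,0,0]],"hand":[0,0,0]}'
```

```text
clock: 36.75
position: [447.5, -285.0, 83.9]
ee_rot: [0.723, -0.691, 0.001, 0.001]
contact_force: [-2.6, -18.3, -5.7]
gripper_width: 0.1
grasp_force: 0.0
clock: 37.12
position: [447.6, -284.7, 84.0]
ee_rot: [0.723, -0.691, 0.003, 0.002]
contact_force: [-1.6, -30.7, -8.5]
gripper_width: 0.0
grasp_force: 0.0
```

```bash
cat > d2.py <<'E'
from k import *
import sys
t=sys.argv[1]
for n in("scene","side"):
    if t!="8":
        p,d=get_image(n);np.savez(f"pics/{n}{t}.npz",p=p,d=d)
    z=np.load(f"pics/{n}{t}.npz");Q=Cam(get_calibration(n)).cloud(z["d"]).reshape(-1,3);Q=Q[np.isfinite(Q).all(1)]
    L=SR.inv().apply(Q-[534,-133.5,0])
    for nm,sg in(("door",-1),("+y panel",1)):
        m=(L[:,0]>-75 if sg<0 else L[:,0]>-110)&(L[:,0]<100)&(abs(L[:,1]-sg*128)<16)&(L[:,2]>122)&(L[:,2]<134)
        f=np.polyfit(L[m,0],L[m,1],1);r=L[m,1]-np.polyval(f,L[m,0]);k=abs(r)<6;f=np.polyfit(L[m,0][k],L[m,1][k],1)
        print(t,n,nm,m.sum(),"slope deg %.2f"%np.degrees(np.arctan(f[0])),"y at -100/0/100",np.polyval(f,[-100,0,100]).round(1))
E
python3 d2.py 8; python3 d2.py 9; python3 -c "
from bench import *;print(read_state()['contact_force'])"
```

```text
8 scene door 213 slope deg 3.90 y at -100/0/100 [-143.6 -136.8 -130. ]
8 scene +y panel 175 slope deg 0.28 y at -100/0/100 [125.1 125.6 126.1]
8 side door 161 slope deg 3.49 y at -100/0/100 [-142.1 -136.1 -130. ]
8 side +y panel 231 slope deg 0.36 y at -100/0/100 [124.9 125.6 126.2]
9 scene door 247 slope deg 0.49 y at -100/0/100 [-128.7 -127.8 -126.9]
9 scene +y panel 167 slope deg 0.31 y at -100/0/100 [125.  125.5 126.1]
9 side door 188 slope deg 0.40 y at -100/0/100 [-129.1 -128.4 -127.7]
9 side +y panel 233 slope deg 0.43 y at -100/0/100 [124.9 125.7 126.4]
[ -2.69815513 -27.38564621  -6.99164877]
```

The door is now parallel to the opposite panel within 0.2°, so it is seated. I back off and verify.

```bash
python3 -m creep '{"translation":[[0,-0.5,0],[0,-1.5,0],[0,-3.5,0],[0,-6,0],[0,-8,3],[0,-9,8],[0,-10,13],[0,-12,16]],"delta_rot":[[0,0,0],[0,0,0],[0,0,0],[0,0,0],[0,0,0],[0,0,0],[0,0,0],[0,0,0]],"hand":[0,0,0,0,0,0,0,0]}' && python3 -m creep '{"translation":[[0,0,0],[0,0,0],[0,0,0],[0,0,0]],"delta_rot":[[0,0,0],[0,0,0],[0,0,0],[0,0,0]],"hand":[0,0,0,0]}'; python3 d2.py 10; python3 m.py 11 | grep -E "^(scene|side|2[34])"
```

```text
clock: 38.22
position: [448.0, -400.9, 247.2]
ee_rot: [0.723, -0.691, 0.002, -0.001]
contact_force: [0.2, 0.6, -0.2]
gripper_width: -0.4
grasp_force: 0.0
clock: 38.72
position: [447.1, -399.3, 242.8]
ee_rot: [0.723, -0.691, -0.001, 0.0]
contact_force: [-0.3, -0.4, 0.5]
gripper_width: 0.0
grasp_force: 0.0
10 scene door 236 slope deg 0.30 y at -100/0/100 [-128.5 -128.  -127.5]
10 scene +y panel 172 slope deg 0.37 y at -100/0/100 [124.9 125.5 126.2]
10 side door 181 slope deg 0.37 y at -100/0/100 [-128.6 -128.  -127.3]
10 side +y panel 227 slope deg 0.48 y at -100/0/100 [124.7 125.6 126.4]
scene [  0   0   0   0   0  32 245 193  27  20  10  33  36  17  20  34  18  35
236 133.0 [ 695.04 -112.07   69.72]
237 147.0 [ 694.74 -113.16   66.33]
238 146.0 [ 694.94 -113.34   63.77]
239 117.0 [ 698.93 -112.39   64.35]
240 70.0 [ 703.08 -108.93   65.19]
241 61.0 [ 706.01 -108.48   64.45]
242 125.0 [ 693.69 -115.79   51.31]
243 143.0 [ 694.06 -115.82   48.85]
244 145.0 [ 693.47 -116.82   45.29]
245 143.0 [ 694.69 -116.08   43.27]
246 137.0 [ 694.85 -116.54   40.87]
247 135.0 [ 694.11 -117.44   37.33]
side [  0   0   0   5 150 434 231  41  28  35  54  37  25  33  23  35  60 102
```

The door stays shut, the pointer is at about 64.5 mm (mark 65), and the robot touches nothing.

```bash
python3 -c "
from bench import *;print(job_done())"
```

```text
the job is handed in; nothing more can be done
None
```

The job is handed in after about 39 s: all three weights were needed and stand on the pan beside the jar, the pointer rests between the ticks (about 64.5 mm against the 65 mm mark), the door is seated shut, and the arm never went low near the beaker, dish or torch.

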